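# Load a concrete specimen copper face down and set the probe arm over it

### The job

Take the concrete specimen that stands on end in the blue drip tray and lay it in the pocket of the grey test cell with its copper face down on the contacts, fully home and flat; set it down gently, do not drop it. Then swing the cell's probe arm round by its orange knob until the probe stands over the middle of the specimen, and let go. The arm may be moved aside first if it is in the way; leave the beaker, the wash bottle, the pliers and the cutter where they are.

Things in the scene. Friction and masses are not known exactly. Their poses are not given: they have to be found in the camera images.
- specimen: Loose grey concrete block, 100 x 56 x 40 mm, about 0.54 kg; one of its two large faces is a copper plate. It starts standing on end. Origin: middle of the end it first stands on. z runs along its 100 mm length (up at the start), y along the 56 mm width, x through the thickness and out of the copper face: laid as wanted, x points straight down.
- specimen_mid (a point): Centre of the concrete block, 50 mm along its z from its origin; axes as the block's.
- tray: Shallow blue plastic drip tray, fixed, 150 x 150 x 16 mm, walls and floor 4 mm. Origin: centre of its underside. The specimen stands on its floor, 4 mm above the bench.
- cell: Grey test cell, fixed: base plate 240 x 120 x 10 mm, from x = -80 to +160 mm in its own frame. Origin: under the pocket's centre, at bench height; x along the pocket and away from the green mark, z up. At x = +100 mm a 24 mm steel post, 87 mm high, carries the probe arm. The pocket's raised white floor, with copper contacts, is only 46 mm wide: fingers fit beside it.
- cell_pocket (a point): Centre of the pocket's floor, 20 mm above the bench; axes as the cell's. Pocket 106 mm long (x) by 62 mm wide (y), open above; black end walls and four corner walls, 6 mm thick, rise to 12 mm above its floor. Between the corner walls each long side is open over 66 mm for the fingers, down to the base plate. Either end of the block may point either way.
- probe_arm (a joint): Angle of the probe arm about the cell's vertical post, rad. 0: the arm lies over the pocket's centre line along the cell's -x, its probe over the pocket's centre. Grows counter-clockwise seen from above (the arm goes to the cell's -y side). Stops at -0.5 and 1.8; stiff, stays where left. Aluminium bar 16 mm wide, 10 mm thick, its underside 89 mm above the bench.
- probe_knob (a point): Centre of the orange round knob to hold the arm by: upright, 24 mm across, 45 mm tall, from 99 to 144 mm above the bench, 100 mm from the hinge axis. This point is 122 mm above the bench.
- probe_tip (a point): Foot of the amber probe (14 mm across) that hangs from the arm straight below the knob, 70 mm above the bench, 10 mm clear of a seated specimen.
- probe_hinge (a point): Point on the vertical hinge axis of the probe arm, at the height of probe_knob.
- beaker: Loose glass beaker, leave alone: 72 mm across, 90 mm tall, origin at the centre of its underside, z up.
- wash_bottle: Loose white bottle with a red cap, leave alone: 64 mm across, 150 mm tall, origin at the centre of its underside, z up.
- pliers: Loose pliers with yellow handles lying flat, leave alone: about 150 mm long, 66 mm wide, 16 mm high, handles to its -x, origin under the pivot.
- cutter: Loose cutter with red handles lying flat, leave alone: about 185 mm long, 66 mm wide, 16 mm high, handles to its -x, origin under the pivot.
- supply: White bench power supply, fixed, 200 (x) x 110 (y) mm, 150 mm tall, its carrying handle up to 172 mm. Origin: centre of its underside.

How it is judged:
On the way, in this order (a step that is already met when the one before it is completed fails the run):
1. the specimen lies in the pocket, copper face down, home, flat and let go (horizontal distance between specimen_mid and cell_pocket below 0.007 m and z of specimen_mid in the frame of cell_pocket between 0.016 and 0.023 m and angle between specimen's own x axis and vertical above 3.06 rad and angle between the z axis of specimen and the x axis of cell, either way round below 0.12 rad and contact force between specimen and the fingers below 0.05 N and linear speed of specimen below 0.02 m/s), for 0.2 s.
2. then the probe is swung to stand over the middle of the specimen (horizontal distance between probe_tip and specimen_mid below 0.015 m and velocity of joint probe_arm between -0.05 and 0.05 rad/s), for 0.2 s.
At the end, for the whole second after the job is handed in: Specimen in the pocket, copper face down, level within 0.08 rad, along the pocket within 0.12 rad, centre within 7 mm of the pocket centre and 16 to 23 mm above its floor, released, at rest; the probe tip still and within 15 mm, seen from above, of the specimen centre (all of step 1 and all of step 2); the robot touches nothing.
It fails at once if a bystander (beaker, wash bottle, pliers, cutter) is moved more than 30 mm (distance of any of beaker, wash_bottle, pliers, cutter from where it was at the start of the episode above 0.03 m).
It fails at once if the beaker or the wash bottle is tipped over (angle between any of beaker, wash_bottle's own z axis and vertical above 0.5 rad).
It fails at once if the specimen is dropped or driven into the cell (over 0.35 m/s within 40 mm of seated) (horizontal distance between specimen_mid and cell_pocket below 0.04 m and z of specimen_mid in the frame of cell_pocket below 0.06 m and linear speed of specimen above 0.35 m/s).
It also fails if it takes over 69 s, if anything falls off the work surface, if the arm or the gripper's body presses on something with over 40 N, if the wrist force passes 120 N, or if a joint passes its speed limit or range.

### The arm

A 6-joint arm with a two-finger parallel gripper is mounted at the origin on the work surface. World frame = base frame: x ahead of the robot, y to its left, z up, the work surface at z = 0. Lengths are in m, angles in rad, forces in N, time in s.
With the tool pointing down it reaches from about 0.375 to 0.9 m from the base axis. Payload 3.1 kg.
Tool frame: the origin (TCP) lies midway between the tips of the shut fingers; the grasp point (between the pads) lies 19 mm behind it; z points along the fingers, y is the line along which they close (so a half turn about z gives the same grasp; the last joint's range is limited). The gripper opens to 87 mm and grips with 3 to 60 N. Pads are 19 mm wide; open, the fingers measure 117 mm over their backs; the gripper's body (75 mm by 190 mm) begins 51 mm behind the grasp point.
Start: joints at [-1.419, 0.527, 1.433, -0, 1.181, -0.178], TCP at [0.202, -0.591, 0.223] pointing down, gripper open.
Joint ranges: [-3.08, 3.08], [-0.75, 2.2], [0.22, 2.44], [-1.43, 4.57], [0, 2.65], [-2.85, 2.85]. Speed limits (rad/s): [2.79, 2.79, 3.14, 3.14, 3.14, 3.14].

### API

Orientations are given as a unit quaternion [x, y, z, w].
In Python, from rig import robot gives the robot as it stands. The module is installed in compiled form; this text tells all that it offers.
- The arm moves only by the tool play_rows, never from a script. Its arguments are lists of equal length, an entry for each row: "gripper": the closure, from -1 (fully open) to 1 (shut); "delta_pos": the shift along the tool's x, y, z in cm, a list of three; "turn": the turn, a rotation vector about the tool's x, y, z in rad, a list of three. A call has 1 to 12 rows; each row is the pose to reach, as a shift and turn from the pose commanded when the call began, along the tool's axes at that moment; what a row does not reach only later rows make up. A row lasts 1/8 s, in which the tool goes at most 62.5 mm and 10.7 degrees, less where a joint would pass 70% of its speed; a pose out of reach is approached as far as the arm can. A call with a gripper value outside its range is refused whole. The fingers move at their own pace and stop on an object; "squeeze" is the grip in N (left out, the last holds). Time passes only in rows, so rows that repeat a pose let the fingers close. It gives the time, the measured TCP pose, the force, the opening and the grip force at its end, in the units of the state.
- robot.get_obs(): the state, without advancing time (a new reading comes with each control period).
- robot.camera(name): name is "side" or "top"; returns a dict with "color" (420x560x3 uint8, red, green, blue), "vfov" (degrees; the focal length in pixels is half the picture's height over the tangent of half this angle, whatever the lens; pixels are square), "cx", "cy" (the principal point, pixels), "R" (3x3) and "t" (3): a world point X has camera coordinates R X + t. Camera axes: x right, y down, z forward; pixel columns grow to the right and rows downward; lengths in m; the calibration is good to about 2 mm. A picture is of the moment at which its call begins. There is no depth.
- robot.hand_in(): hands the job in; it is judged then, once.
The state is a dict: "time": time; "q": joint angles; "joint_velocities": joint speeds; "joint_torque": joint torques, N m; "position": TCP position; "tool_rot": TCP orientation; "ft_force": force on the tool from outside, world axes, zero at the start; "moment": the same for the moment, N m; "grip_width": finger opening in m; "grip_force": force on a finger pad.
Only numpy, scipy, OpenCV 4.12 (cv2) and the standard library are available. Lean on these libraries where they do the work, as an engineer would, in place of code of your own. Each camera call takes 0.05 s, during which the arm holds its last target. There are 200 camera calls.

## Working session

There is one attempt and no reset: what is moved stays moved. The work goes in short steps, Python scripts to look and compute and a tool call to move; the robot and the scene stay as the last step left them, time stands still between calls to the robot, and variables do not carry over. Pictures are saved under pics/ and viewed, at most 10 in all, crops included, and the job is handed in when it is done.

Besides the shell and the picture viewer there is one more tool, called by a JSON object that holds its "method" and its "body". play_rows: Moves the arm, as the interface text tells. Its arguments: {"type":"object","properties":{"gripper":{"type":"array","items":{"type":"number"}},"delta_pos":{"type":"array","items":{"type":"array","items":{"type":"number"}}},"turn":{"type":"array","items":{"type":"array","items":{"type":"number"}}},"squeeze":{"type":"number"}},"required":["gripper","delta_pos","turn"]}

```bash
mkdir -p pics
cat > h.py <<'E'
import numpy as np, cv2
from rig import robot
def grab(name, fn=None):
    c=robot.camera(name)
    if fn: cv2.imwrite('pics/'+fn, c['color'][:,:,::-1])
    c['f']=c['color'].shape[0]/2/np.tan(np.radians(c['vfov'])/2)
    return c
def ray(c,uv):
    d=np.array([(uv[0]-c['cx'])/c['f'],(uv[1]-c['cy'])/c['f'],1.])
    R=np.array(c['R']); return -R.T@np.array(c['t']), R.T@d
def onz(c,uv,z):
    o,d=ray(c,uv); return o+d*(z-o[2])/d[2]
def proj(c,X):
    p=np.array(c['R'])@np.array(X)+np.array(c['t']); return np.array([c['cx'],c['cy']])+c['f']*p[:2]/p[2]
E
python3 - <<'E'
from h import *
for n in('top','side'):
    c=grab(n,n+'1.png'); o,d=ray(c,(280,210)); print(n,c['vfov'],c['cx'],c['cy'],o.round(3),d.round(3))
o=robot.get_obs(); print(o['position'],o['tool_rot'],o['grip_width'],o['time'])
E
```

```text
top 43.05636309776024 275.88794984025674 209.93306561268273 [0.528 0.038 1.523] [ 0.058 -0.003 -0.998]
side 43.40714351276716 280.71358927919476 206.81035944097616 [0.177 1.128 0.743] [ 0.312 -0.816 -0.487]
[ 0.2023159  -0.59066386  0.22167051] [ 9.86436206e-01  1.64142269e-01  1.28309448e-05 -9.62415354e-04] 0.08683930635075769 0.1
```

View pics/top1.png

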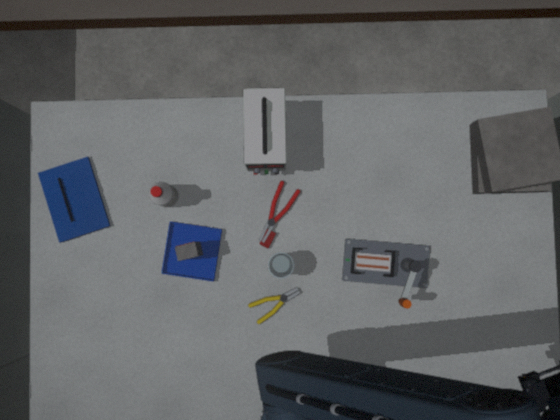

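View pics/side1.png

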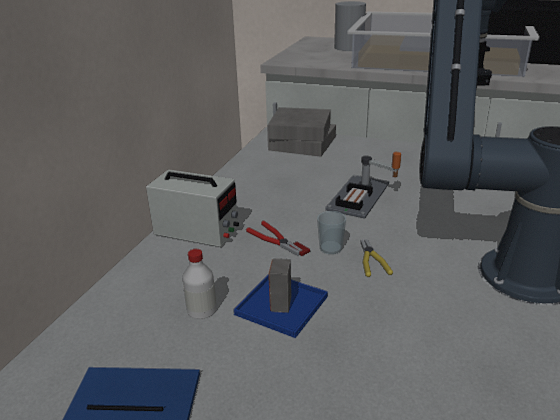

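The top view shows the specimen at about (188,250) in the tray, the cell at about (375,262), and the post at (409,265) with the knob at (405,303), so the arm is already swung aside. The side view shows the block at about (281,285), with the visible faces looking grey. I'll enlarge both to find the copper face.

Run:
```python
from h import *
t=cv2.imread('pics/top1.png'); s=cv2.imread('pics/side1.png')
a=cv2.resize(t[215:290,155:230],(400,400),interpolation=cv2.INTER_CUBIC)
b=cv2.resize(s[250:340,235:325],(400,400),interpolation=cv2.INTER_CUBIC)
cv2.imwrite('pics/crop1.png',np.clip(np.hstack([a,b])*1.4,0,255))
a=cv2.resize(t[225:325,335:435],(400,400),interpolation=cv2.INTER_CUBIC)
b=cv2.resize(s[145:225,320:420],(500,400)[:2],interpolation=cv2.INTER_CUBIC)[:, :400]
cv2.imwrite('pics/crop2.png',np.clip(np.hstack([a,b])*1.4,0,255))
```

```text
[ WARN:0@0.825] global loadsave.cpp:1063 imwrite_ Unsupported depth image for selected encoder is fallbacked to CV_8U.
```

View pics/crop1.png

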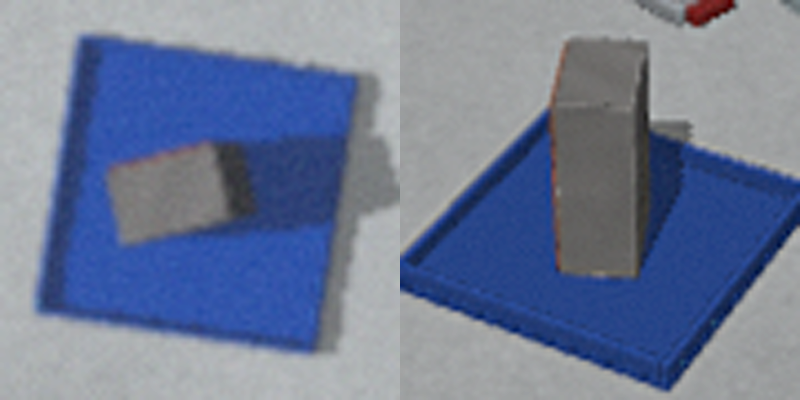

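View pics/crop2.png

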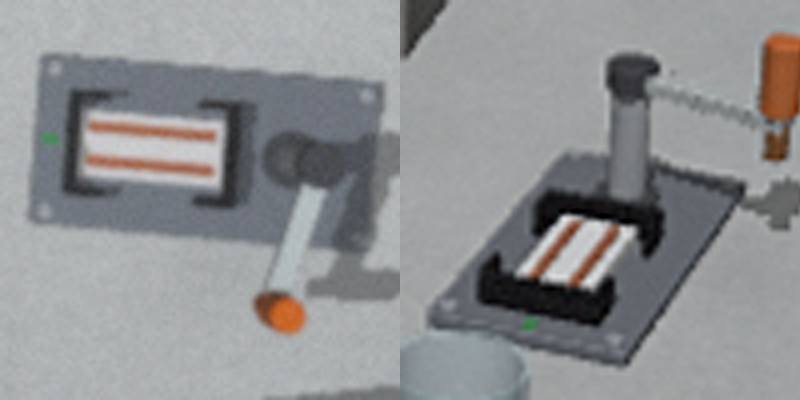

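The crops show a thin copper line on the block's far edge (top crop, upper edge from (105,168) to (210,140)), so the copper faces away from the robot. The pocket is empty and the probe arm points at the robot side, well clear of it. Next I'll measure positions.

Run:
```python
from h import *
c=grab('top'); im=c['color']; hsv=cv2.cvtColor(im,cv2.COLOR_RGB2HSV).astype(int)
def big(m,x0,y0,x1,y1):
    k=np.zeros(m.shape,np.uint8); k[y0:y1,x0:x1]=m[y0:y1,x0:x1]
    cs,_=cv2.findContours(k,cv2.RETR_EXTERNAL,cv2.CHAIN_APPROX_NONE); return max(cs,key=cv2.contourArea)
def show(n,ct,z):
    r=cv2.minAreaRect(ct); b=cv2.boxPoints(r); w=np.array([onz(c,p,z)[:2] for p in b])
    e=[w[1]-w[0],w[2]-w[1]]; L=[np.linalg.norm(x) for x in e]
    i=int(np.argmax(L)); print(n,'px',np.round(r[0],1),'ctr',w.mean(0).round(4),'sides',np.round(L,4),'long-axis deg',np.degrees(np.arctan2(e[i][1],e[i][0])).round(1))
H,S,V=hsv[...,0],hsv[...,1],hsv[...,2]
blk=((S<110)&(V>75))
show('block',big(blk,172,238,203,265),.104)
print(V[250,180:206],S[250,180:206])
show('floor',big((V>165)|((H<15)&(S>100)),350,245,398,280),.02)
pl=((V<150)&(V>20)&(S<90)) 
show('plate',big(V<140,335,232,436,295),.01)
kn=big((H<18)&(S>170)&(V>110),395,292,420,312); print('knob bbox',cv2.boundingRect(kn))
```

```text
block px [185.6 251. ] ctr [0.5076 0.2874] sides [0.0548 0.042 ] long-axis deg -77.3
[90 87 90 91 91 90 85 85 88 88 88 89 93 91 91 87 78 55 44 43 45 50 68 81
 84 83] [  8   6   3   3   3   6   3   3   3   9   6   0   5   6   6   3   3  14
  29  12  17  36 109 145 164 169]
floor px [372.5 257.4] ctr [ 0.4763 -0.2233] sides [0.0044 0.0818] long-axis deg -96.1
plate px [385. 263.] ctr [ 0.4598 -0.2598] sides [0.2834 0.1745] long-axis deg -91.3
knob bbox (403, 300, 8, 8)
```

Run:
```python
from h import *
c=grab('top'); im=c['color']; hsv=cv2.cvtColor(im,cv2.COLOR_RGB2HSV).astype(int)
H,S,V=hsv[...,0],hsv[...,1],hsv[...,2]
for r in (250,257,262,270): print(r,V[r,345:402])
print(V[230:295,375]); print(V[230:295,350]);print(H[257,357:392],S[257,357:392])
```

```text
250 [89 88 94 93 88 94 81 62 42 39 55 60 59 59 69 76 74 81 88 92 91 93 90 88
 88 95 87 90 91 94 93 91 93 90 89 88 89 90 90 81 64 58 58 58 60 56 66 65
 69 69 67 71 80 80 87 92 87]
257 [ 94  89  89  89  91  92  68  45  38  51  91 117 129 125 121 125 120 121
 121 118 119 120 121 121 119 115 117 118 119 122 121 119 122 125 125 124
 123 127 131 132 133 132 133 129 138 127  88  47  39  41  57  65  62  75
  90  89  88]
262 [ 95  92  93  90  92  93  67  42  40  65  97 111 130 141 146 144 144 148
 146 147 144 146 145 149 146 149 145 148 145 144 145 147 150 144 148 147
 147 145 148 146 145 147 146 144 142 109  67  38  37  43  58  65  64  80
  89  86  63]
270 [ 92  92  93  94  89  67  45  40  43  59  66  69  68  86  91  92  90  97
  97 100  99 102 105 108 113 114 117 120 122 123 124 122 126 129 131 132
 135 137 140 144 143 143 141 141 130  91  43  39  43  62  62  66  66  78
  87  91  88]
[133 128 130 129 132 129 130 130 128 126 107  90  90  90  90  90  93  93
  92  88  93  92  90  99 128 142 131 121 119 129 140 145 145 145 142 127
 115 121 136 142 124  98  95  90  92  90  89  87  91  93  93  93  90  99
 117 128 127 126 128 130 128 127 127 124 126]
[129 131 129 134 136 132 131 129 107  93  97 101 102  98  92  92  93  88
  92  90  94  93  92  92  90  88  87  92  87  88  82  87  93  84  79  80
  82  73  73  71  67  66  68  84  92  91  93  92  91  92  93 108 123 130
 128 133 129 131 128 128 129 128 129 132 134]
[  7   8   9   9   9   7   9   8   8   9  10   9   8   8   9   9   9   8
   8   9   9   6   6   7   8   6   4   7   8   8   7   6   0 135 120] [ 45  84  99 108 119 112 116 121 122 117 124 122 122 126 126 125 120 113
 107 105  94  86  71  68  66  64  49  44  38  39  40  28  13   4   3]
```

Run:
```python
from h import *
c=grab('top'); V=c['color'].max(2).astype(float); V=cv2.GaussianBlur(V,(3,3),0)
def cross(p,th,up):  # first subpixel crossing
    for i in range(len(p)-1):
        if (p[i]-th)*(p[i+1]-th)<=0 and (p[i+1]>p[i])==up: return i+(th-p[i])/(p[i+1]-p[i])
W=lambda u,v:onz(c,(u,v),.01)[:2]
top=np.array([W(x,230+cross(V[230:255,x],110,False)) for x in range(352,400)])
bot=np.array([W(x,295-cross(V[295:272:-1,x],110,False)) for x in range(350,390)])
lef=np.array([W(335+cross(V[y,335:352],110,False),y) for y in range(243,277)])
def line(P):
    vx,vy,x,y=cv2.fitLine(P.astype(np.float32),cv2.DIST_HUBER,0,.001,.001).ravel(); return np.array([x,y]),np.array([vx,vy])
(pt,dt),(pb,db),(pl,dl)=map(line,(top,bot,lef))
for d in(dt,db,dl): print(np.degrees(np.arctan2(d[1],d[0]))%180)
d=-dt*np.sign(dt[1])-db*np.sign(db[1]); d/=np.linalg.norm(d); n=np.array([-d[1],d[0]])
print('x axis',d,np.degrees(np.arctan2(d[1],d[0])),'width',(pt-pb)@n)
s=((pt+pb)/2)@n; o=d*(pl@d+.08)+n*s; print('cell origin',o)
# floor check
m=(V>108).astype(np.uint8); k=np.zeros_like(m); k[250:277,352:395]=m[250:277,352:395]
ct=max(cv2.findContours(k,cv2.RETR_EXTERNAL,cv2.CHAIN_APPROX_NONE)[0],key=cv2.contourArea)
r=cv2.minAreaRect(ct); w=np.array([onz(c,p,.02)[:2] for p in cv2.boxPoints(r)]); print('floor',w.mean(0),np.linalg.norm(w[1]-w[0]),np.linalg.norm(w[2]-w[1]), r[2])
kn=[onz(c,p,.144)[:2] for p in [(403,300),(411,308),(407,304)]]; h=o+.1*d; print('knob',kn[2],'hinge',h)
S=grab('side'); 
for z in(.122,):
  for a in np.arange(1.2,1.9,.1):
    ca=np.arctan2(d[1],d[0])+np.pi+a; K=[*(h+.1*np.array([np.cos(ca),np.sin(ca)])),z]; print(a.round(1),np.round(K,3),proj(c,K).round(1),proj(S,K).round(1))
```

```text
83.85601
83.3677
173.59421
x axis [-0.11126323 -0.993791  ] -96.38814 width 0.12176459
cell origin [ 0.4648925  -0.22075842]
floor [ 0.46405165 -0.22375226] 0.04855194064090957 0.0962816674546791 4.969740390777588
knob [ 0.35957166 -0.28614598] hinge [ 0.4537662  -0.32013753]
1.2 [ 0.365 -0.274  0.122] [400.1 300.9] [392.6 162.1]
1.3 [ 0.361 -0.283  0.122] [403.7 302.5] [394.6 161.1]
1.4 [ 0.358 -0.292  0.122] [407.4 303.7] [396.3 159.9]
1.5 [ 0.355 -0.302  0.122] [411.1 304.5] [397.6 158.7]
1.6 [ 0.354 -0.312  0.122] [415.  304.9] [398.6 157.5]
1.7 [ 0.354 -0.322  0.122] [418.8 304.9] [399.3 156.2]
1.8 [ 0.354 -0.332  0.122] [422.6 304.6] [399.6 154.9]
```

```bash
cat >> h.py <<'E'
from scipy.spatial.transform import Rotation as Ro
def tool(yaz,tilt_dir_az,alpha):
    """tool y at azimuth yaz (deg), z pitched alpha deg below horizontal toward tilt_dir_az (perp to yaz)"""
    a,b,t=np.radians([yaz,tilt_dir_az,alpha]); y=np.array([np.cos(a),np.sin(a),0])
    z=np.array([np.cos(t)*np.cos(b),np.cos(t)*np.sin(b),-np.sin(t)]); x=np.cross(y,z); return Ro.from_matrix(np.c_[x,y,z])
def go(grasp,R,back=.019):
    """delta/turn to bring grasp point (19 mm behind TCP) to grasp with orientation R"""
    o=robot.get_obs(); Rn=Ro.from_quat(o['tool_rot']); p=np.array(grasp)+back*R.as_matrix()[:,2]
    print('t',round(o['time'],2),'q',np.degrees(o['q']).round(0),'pos',np.round(o['position'],4),'F',np.round(o['ft_force'],1),'w',round(o['grip_width'],4),round(o['grip_force'],1))
    print('delta cm',(Rn.inv().apply(p-o['position'])*100).round(2),'turn',(Rn.inv()*R).as_rotvec().round(3))
E
python3 - <<'E'
from h import *
go((.45,0,.29),tool(-76.5,13.5,90))
E
```

```text
t 0.3 q [-81.  30.  82.   0.  68. -10.] pos [ 0.2024 -0.5911  0.2222] F [-0.2 -0.2 -0.4] w 0.0871 0.0
delta cm [ 42.57 -47.91  -4.84] turn [-0.001 -0.     0.094]
```

{"method": "play_rows", "body": {"gripper": [-1, -1, -1, -1, -1, -1, -1, -1, -1, -1, -1, -1], "delta_pos": [[42.6, -47.9, -4.8], [42.6, -47.9, -4.8], [42.6, -47.9, -4.8], [42.6, -47.9, -4.8], [42.6, -47.9, -4.8], [42.6, -47.9, -4.8], [42.6, -47.9, -4.8], [42.6, -47.9, -4.8], [42.6, -47.9, -4.8], [42.6, -47.9, -4.8], [42.6, -47.9, -4.8], [42.6, -47.9, -4.8]], "turn": [[0, 0, 0.094], [0, 0, 0.094], [0, 0, 0.094], [0, 0, 0.094], [0, 0, 0.094], [0, 0, 0.094], [0, 0, 0.094], [0, 0, 0.094], [0, 0, 0.094], [0, 0, 0.094], [0, 0, 0.094], [0, 0, 0.094]]}}

```text
time: 1.8
position: [0.4506, 0.001, 0.2707]
tool_rot: [0.993, 0.119, 0.0, 0.0]
ft_force: [-0.4, -0.2, 0.2]
grip_width: 0.0868
grip_force: 0.0
```

Run:
```python
from h import *
# standoff 100 mm back from block along approach, alpha 45
R=tool(-76.5,13.5,45); g=np.array([.5076,.2874,.070])
go(g-.15*R.as_matrix()[:,2],R)
```

```text
t 1.8 q [-14.  13. 102.  -0.  65.  62.] pos [0.4506 0.001  0.2707] F [-0.4 -0.2  0.2] w 0.0868 0.0
delta cm [  3.06 -26.51  10.8 ] turn [-0.001  0.785  0.004]
```

{"method": "play_rows", "body": {"gripper": [-1, -1, -1, -1, -1, -1, -1, -1], "delta_pos": [[3, -26.5, 0], [3, -26.5, 0], [3, -26.5, 0], [3, -26.5, 3], [3, -26.5, 6], [3, -26.5, 10.8], [3, -26.5, 10.8], [3, -26.5, 10.8]], "turn": [[0, 0.1, 0], [0, 0.2, 0], [0, 0.4, 0], [0, 0.5, 0], [0, 0.6, 0], [0, 0.785, 0], [0, 0.785, 0], [0, 0.785, 0]]}}

```text
time: 2.8
position: [0.4406, 0.2505, 0.2428]
tool_rot: [0.933, 0.112, 0.338, -0.042]
ft_force: [0.2, 0.6, 0.3]
grip_width: 0.0874
grip_force: 0.0
```

Run:
```python
from h import *
R=tool(-76.5,13.5,45); g=np.array([.5076,.2874,.070])
go(g-.15*R.as_matrix()[:,2],R)
c=grab('side','s2.png')
```

```text
t 2.8 q [ 19.  13. 126. -67.   4. 161.] pos [0.4406 0.2505 0.2428] F [0.2 0.6 0.3] w 0.0874 0.0
delta cm [-6.58 -2.02  4.95] turn [-0.004  0.09   0.002]
```

View pics/s2.png

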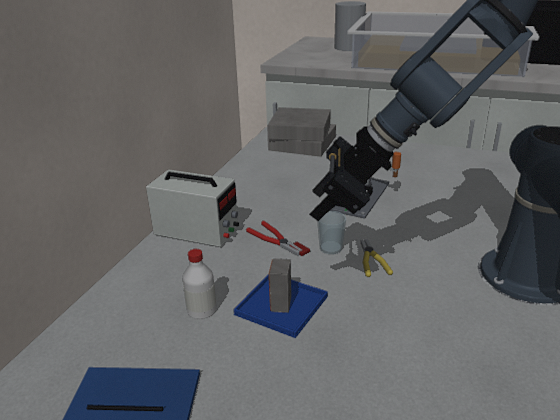

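The gripper is at about (345,190), tilted and still well clear of the block at (281,285). The wrist has reached its singularity (q5 = 4°). I'll back off, log joint data and fit the kinematics before choosing a branch.

```bash
cat >> h.py <<'E'
import json
def log():
    o=robot.get_obs(); open('log.txt','a').write(json.dumps([list(map(float,o[k])) for k in('q','position','tool_rot')])+'\n')
E
python3 - <<'E'
from h import *
log(); go((.44,.22,.26),tool(-76.5,13.5,75))
E
```

```text
t 2.85 q [ 19.  13. 126. -68.   3. 162.] pos [0.4393 0.2507 0.2424] F [-1.6 -0.9 -0.6] w 0.0873 0.0
delta cm [-0.18  3.   -0.06] turn [-0.006 -0.433  0.005]
```

{"method": "play_rows", "body": {"gripper": [-1, -1, -1, -1, -1, -1], "delta_pos": [[0, 3, 0], [0, 3, 0], [0, 3, 0], [0, 3, 0], [0, 3, 0], [0, 3, 0]], "turn": [[0, -0.43, 0], [0, -0.43, 0], [0, -0.43, 0], [0, -0.43, 0], [0, -0.43, 0], [0, -0.43, 0]]}}

```text
time: 3.6
position: [0.4503, 0.2213, 0.2441]
tool_rot: [0.984, 0.117, 0.133, -0.017]
ft_force: [-0.5, -0.4, -0.5]
grip_width: 0.0871
grip_force: 0.0
```

Run:
```python
from h import *
log(); go((.44,.22,.26),tool(-26.5,63.5,62))
```

```text
t 3.6 q [ 13.  14. 109.   0.  42.  89.] pos [0.4503 0.2213 0.2441] F [-0.5 -0.4 -0.5] w 0.0871 0.0
delta cm [-0.47 -0.8  -0.03] turn [ 0.321  0.204 -0.812]
```

{"method": "play_rows", "body": {"gripper": [-1, -1, -1, -1, -1, -1], "delta_pos": [[-0.5, -0.8, 0], [-0.5, -0.8, 0], [-0.5, -0.8, 0], [-0.5, -0.8, 0], [-0.5, -0.8, 0], [-0.5, -0.8, 0]], "turn": [[0.32, 0.2, -0.81], [0.32, 0.2, -0.81], [0.32, 0.2, -0.81], [0.32, 0.2, -0.81], [0.32, 0.2, -0.81], [0.32, 0.2, -0.81]]}}

```text
time: 4.35
position: [0.4392, 0.2279, 0.2409]
tool_rot: [0.825, 0.512, 0.201, -0.127]
ft_force: [0.1, -0.1, -0.5]
grip_width: 0.0869
grip_force: 0.0
```

Run:
```python
from h import *
log(); go((.44,.22,.26),tool(-26.5,63.5,40))
L=[json.loads(l) for l in open('log.txt')]
L.append([np.radians([-81.3,30.2,82.1,0,67.67,-10.2]).tolist(),[.2023,-.5910,.2222],[.986436,.164142,0,-.00096]])
L[-1][0]=[-1.419,.527,1.433,0,1.181,-.178]
from scipy.optimize import least_squares
def fk(q,k):
    h,a1,d,L2,L3,off,a3,Lt=k
    E=lambda ax,t:Ro.from_euler(ax,t)
    # arm plane: yaw q1, pitch about y; lateral offset d
    R1=E('z',q[0]); p=R1.apply([a1,d,h]); R2=R1*E('y',q[1]); p=p+R2.apply([0,0,L2])
    R3=R2*E('y',q[2]); p=p+R3.apply([a3,0,L3]); R4=R3*E('z',q[3])*E('y',q[4])
    return p+R4.apply([0,0,Lt]),R4*E('z',q[5])
def res(k): return np.concatenate([fk(np.array(l[0]),k)[0]-l[1] for l in L]+[.01*(np.array(k)-[.3,0,.11,.4,.35,0,0,.25])*.05])
s=least_squares(res,[.3,0,.11,.4,.35,0,0,.25]); print(s.x.round(3),np.abs(s.fun[:-8]).max())
for l in L:
    R=fk(np.array(l[0]),s.x)[1]; T=Ro.from_quat(l[2]); print((R.inv()*T).as_rotvec().round(3))
```

```text
t 4.35 q [ -2.  14. 115.  36.  45.   0.] pos [0.4392 0.2279 0.2409] F [ 0.1 -0.1 -0.5] w 0.0869 0.0
delta cm [ 1.01  0.42 -0.25] turn [-0.005  0.391 -0.   ]
[ 0.274  0.001  0.111  0.588  0.391 -0.     0.114  0.306] 0.0002968689094999255
[0.    0.    1.571]
[0.    0.    1.571]
[-0.     0.     1.571]
[0.002 0.002 1.571]
```

The fitted kinematics match to 0.3 mm. I'll use them to check which approach angles and wrist branches can reach the pick and the place.

```bash
cat >> h.py <<'E'
from scipy.optimize import least_squares
K=[.274,.001,.111,.588,.391,0,.114,.306]
LO=np.array([-3.08,-.75,.22,-1.43,0,-2.85]); HI=np.array([3.08,2.2,2.44,4.57,2.65,2.85])
def fk(q,k=K):
    h,a1,d,L2,L3,off,a3,Lt=k
    E=lambda ax,t:Ro.from_euler(ax,t)
    R1=E('z',q[0]); p=R1.apply([a1,d,h]); R2=R1*E('y',q[1]); p=p+R2.apply([0,0,L2])
    R3=R2*E('y',q[2]); p=p+R3.apply([a3,0,L3]); w=p; R4=R3*E('z',q[3])*E('y',q[4])
    return p+R4.apply([0,0,Lt]),R4*E('z',q[5]+np.pi/2),w
def ik(grasp,R,back=.019,n=40,seed=0):
    p=np.array(grasp)+back*R.as_matrix()[:,2]; rng=np.random.default_rng(seed); out=[]
    f=lambda q:np.r_[fk(q)[0]-p,.2*(R.inv()*fk(q)[1]).as_rotvec()]
    for _ in range(n):
        s=least_squares(f,LO+(HI-LO)*rng.random(6),bounds=(LO,HI))
        if np.abs(s.fun).max()<1e-4 and not any(np.abs(s.x-o).max()<.05 for o in out): out.append(s.x)
    return out
E
python3 - <<'E'
from h import *
for ya in(-76.5,103.5):
  for a in(10,20,30,40,50,60):
    R=tool(ya,13.5,a); g=np.array([.5076,.2874,.070])
    for st in(0,.12):
      for q in ik(g-st*R.as_matrix()[:,2],R): print('pick',ya,a,st,np.degrees(q).round(0),'wrist z',fk(q)[2].round(3))
for b in(10,20,30,40,50):
  for ya in (173.6,-6.4):
    for q in ik((.465,-.222,.04),tool(ya,-96.4,b and 90-b)): print('place tilt',b,ya,np.degrees(q).round(0),fk(q)[2].round(3))
E
```

```text
pick -76.5 10 0 [ 23.  75. 130. 190. 104. -86.] wrist z [0.233 0.221 0.12 ]
pick -76.5 20 0 [ 23.  67. 131. 189.  88. -87.] wrist z [0.245 0.224 0.168]
pick -76.5 30 0 [ 22.  58. 130. 188.  68. -89.] wrist z [0.266 0.229 0.213]
pick -76.5 40 0 [ 22.  50. 127. 189.  47. -91.] wrist z [0.294 0.236 0.254]
pick -76.5 40 0.12 [ 24.  40. 139. 191.  48. -90.] wrist z [0.204 0.215 0.332]
pick -76.5 50 0 [ 21.  44. 122. 191.  26. -94.] wrist z [0.328 0.244 0.29 ]
pick -76.5 50 0.12 [  23.   29.  130.  198.   20. -100.] wrist z [0.253 0.226 0.382]
pick -76.5 60 0 [  20.   40.  116.  208.    7. -112.] wrist z [0.368 0.254 0.319]
pick -76.5 60 0.12 [ 21.  25. 121. -38.   6. 134.] wrist z [0.31  0.24  0.422]
pick 103.5 10 0 [ 23.  75. 130. 190. 104.  94.] wrist z [0.233 0.221 0.12 ]
pick 103.5 20 0 [ 23.  67. 131. 189.  88.  93.] wrist z [0.245 0.224 0.168]
pick 103.5 30 0 [ 22.  58. 130. 188.  68.  91.] wrist z [0.266 0.229 0.214]
pick 103.5 40 0 [ 22.  50. 127. 189.  47.  89.] wrist z [0.294 0.236 0.254]
pick 103.5 40 0.12 [ 24.  40. 139. 191.  48.  90.] wrist z [0.204 0.215 0.332]
pick 103.5 50 0 [ 21.  44. 122. 191.  26.  86.] wrist z [0.328 0.244 0.29 ]
pick 103.5 50 0.12 [ 23.  29. 130. 198.  20.  80.] wrist z [0.253 0.226 0.382]
pick 103.5 60 0 [ 20.  40. 116. 208.   7.  68.] wrist z [0.368 0.254 0.319]
pick 103.5 60 0.12 [ 21.  25. 121. -38.   6. -46.] wrist z [0.31  0.24  0.422]
place tilt 10 -6.4 [-33.  41. 108. -20.  28.  -9.] [ 0.471 -0.172  0.323]
place tilt 20 173.6 [ -28.   42.  110.  -44.   27. -162.] [ 0.476 -0.124  0.31 ]
place tilt 20 -6.4 [-28.  42. 110. -44.  27.  18.] [ 0.476 -0.124  0.31 ]
place tilt 30 173.6 [ -23.   45.  111.  -64.   32. -139.] [ 0.481 -0.079  0.289]
place tilt 30 -6.4 [-23.  45. 111. -64.  32.  41.] [ 0.481 -0.079  0.289]
place tilt 40 173.6 [ -18.   48.  111.  -76.   41. -123.] [ 0.486 -0.039  0.26 ]
place tilt 40 -6.4 [-18.  48. 111. -76.  41.  57.] [ 0.486 -0.039  0.26 ]
```

```bash
cat >> h.py <<'E'
def path(wps,q0,n=24):
    """local-IK joint path through [(grasp,yaz,az,alpha)...]; prints joints at waypoints, worst step, min margin"""
    q=np.array(q0); prev=None
    for i,w in enumerate(wps):
        if i==0: prev=w; continue
        worst=0;err=0;marg=9
        for s in np.linspace(0,1,n+1)[1:]:
            g=np.array(prev[0])*(1-s)+np.array(w[0])*s
            R=tool(prev[1]*(1-s)+w[1]*s,prev[2]*(1-s)+w[2]*s,prev[3]*(1-s)+w[3]*s); p=g+.019*R.as_matrix()[:,2]
            f=lambda x:np.r_[fk(x)[0]-p,.2*(R.inv()*fk(x)[1]).as_rotvec()]
            r=least_squares(f,np.clip(q,LO+1e-4,HI-1e-4),bounds=(LO,HI)); worst=max(worst,np.abs(r.x-q).max()); err=max(err,np.abs(r.fun).max()); q=r.x
            marg=min(marg,(q-LO).min(),(HI-q).min())
        print(w,np.degrees(q).round(0),'step',np.degrees(worst).round(0),'err',err.round(4),'marg',marg.round(2)); prev=w
    return q
E
python3 - <<'E'
from h import *
o=robot.get_obs(); c0=np.array(o['position'])-.019*Ro.from_quat(o['tool_rot']).as_matrix()[:,2]
wp=[(c0,-26.5,63.5,62),((.44,.24,.24),-26.5,63.5,25),((.47,.28,.20),-76.5,13.5,25),((.5076,.2874,.062),-76.5,13.5,25),
 ((.48,.28,.22),-76.5,13.5,25),((.45,.20,.26),-26.5,63.5,25),((.46,0,.28),-6.4,83.6,60),((.465,-.1,.26),-6.4,83.6,90),((.465,-.222,.2),-6.4,83.6,115),((.465,-.222,.04),-6.4,83.6,115)]
path(wp,o['q'])
E
```

```text
((0.44, 0.24, 0.24), -26.5, 63.5, 25) [-19.  33. 133.  91.  64. -74.] step 4.0 err 0.0 marg 0.12
((0.47, 0.28, 0.2), -76.5, 13.5, 25) [ 24.  41. 137. 191.  63. -90.] step 5.0 err 0.0088 marg 0.0
((0.5076, 0.2874, 0.062), -76.5, 13.5, 25) [ 23.  64. 130. 188.  79. -88.] step 1.0 err 0.0 marg 0.05
((0.48, 0.28, 0.22), -76.5, 13.5, 25) [ 23.  37. 135. 191.  57. -92.] step 1.0 err 0.0 marg 0.08
((0.45, 0.2, 0.26), -26.5, 63.5, 25) [-25.  29. 130.  82.  66. -68.] step 5.0 err 0.0049 marg 0.0
((0.46, 0, 0.28), -6.4, 83.6, 60) [-32.  18. 104.  28.  74. -37.] step 3.0 err 0.0 marg 0.18
((0.465, -0.1, 0.26), -6.4, 83.6, 90) [-26.  17. 102.   0.  61. -19.] step 1.0 err 0.0 marg 0.63
((0.465, -0.222, 0.2), -6.4, 83.6, 115) [-25.  26. 105. -34.  46.   5.] step 2.0 err 0.0 marg 0.6
((0.465, -0.222, 0.04), -6.4, 83.6, 115) [-25.  43. 110. -55.  29.  31.] step 1.0 err 0.0 marg 0.47
```

Run:
```python
from h import *
o=robot.get_obs(); c0=np.array(o['position'])-.019*Ro.from_quat(o['tool_rot']).as_matrix()[:,2]
wp=[(c0,-26.5,63.5,62),((.48,.25,.25),-26.5,63.5,25),((.50,.28,.21),-76.5,13.5,25),((.5076,.2874,.062),-76.5,13.5,25),
 ((.50,.28,.22),-76.5,13.5,25),((.49,.22,.26),-26.5,63.5,25),((.46,0,.28),-6.4,83.6,60)]
path(wp,o['q'])
go(wp[1][0],tool(*wp[1][1:]))
```

```text
((0.48, 0.25, 0.25), -26.5, 63.5, 25) [-15.  31. 127.  91.  63. -66.] step 4.0 err 0.0 marg 0.23
((0.5, 0.28, 0.21), -76.5, 13.5, 25) [ 22.  38. 133. 189.  57. -91.] step 4.0 err 0.0 marg 0.05
((0.5076, 0.2874, 0.062), -76.5, 13.5, 25) [ 23.  64. 130. 188.  79. -88.] step 1.0 err 0.0 marg 0.11
((0.5, 0.28, 0.22), -76.5, 13.5, 25) [ 22.  37. 133. 189.  54. -92.] step 1.0 err 0.0 marg 0.11
((0.49, 0.22, 0.26), -26.5, 63.5, 25) [-19.  30. 125.  85.  64. -62.] step 5.0 err 0.0 marg 0.05
((0.46, 0, 0.28), -6.4, 83.6, 60) [-32.  18. 104.  28.  74. -37.] step 3.0 err 0.0 marg 0.27
t 4.35 q [ -2.  14. 115.  36.  45.   0.] pos [0.4392 0.2279 0.2409] F [ 0.1 -0.1 -0.5] w 0.0869 0.0
delta cm [4.94 2.68 2.45] turn [-0.005  0.653 -0.001]
```

{"method": "play_rows", "body": {"gripper": [-1, -1, -1, -1, -1, -1, -1], "delta_pos": [[4.9, 2.7, 2.4], [4.9, 2.7, 2.4], [4.9, 2.7, 2.4], [4.9, 2.7, 2.4], [4.9, 2.7, 2.4], [4.9, 2.7, 2.4], [4.9, 2.7, 2.4]], "turn": [[0, 0.65, 0], [0, 0.65, 0], [0, 0.65, 0], [0, 0.65, 0], [0, 0.65, 0], [0, 0.65, 0], [0, 0.65, 0]]}}

```text
time: 5.22
position: [0.4888, 0.2655, 0.2431]
tool_rot: [0.718, 0.444, 0.454, -0.283]
ft_force: [0.0, -0.3, 1.0]
grip_width: 0.0872
grip_force: 0.0
```

Run:
```python
from h import *
go((.50,.28,.21),tool(-76.5,13.5,25))
```

```text
t 5.22 q [-15.  31. 126.  90.  62. -64.] pos [0.4888 0.2655 0.2431] F [ 0.  -0.3  1. ] w 0.0872 0.0
delta cm [-2.48  1.69  4.38] turn [-0.792  0.006  0.368]
```

{"method": "play_rows", "body": {"gripper": [-1, -1, -1, -1, -1, -1, -1, -1, -1, -1], "delta_pos": [[-2.5, 1.7, 4.4], [-2.5, 1.7, 4.4], [-2.5, 1.7, 4.4], [-2.5, 1.7, 4.4], [-2.5, 1.7, 4.4], [-2.5, 1.7, 4.4], [-2.5, 1.7, 4.4], [-2.5, 1.7, 4.4], [-2.5, 1.7, 4.4], [-2.5, 1.7, 4.4]], "turn": [[-0.79, 0, 0.37], [-0.79, 0, 0.37], [-0.79, 0, 0.37], [-0.79, 0, 0.37], [-0.79, 0, 0.37], [-0.79, 0, 0.37], [-0.79, 0, 0.37], [-0.79, 0, 0.37], [-0.79, 0, 0.37], [-0.79, 0, 0.37]]}}

```text
time: 6.48
position: [0.5179, 0.2834, 0.2019]
tool_rot: [0.839, 0.099, 0.531, -0.064]
ft_force: [1.1, -1.1, 0.3]
grip_width: 0.0872
grip_force: 0.0
```

Run:
```python
from h import *
go((.5076,.2874,.062),tool(-76.5,13.5,25))
grab('side','s3.png'); t=grab('top')
cv2.imwrite('pics/t3.png',cv2.resize(t['color'][200:360,120:330,::-1],None,fx=3.5,fy=3.5,interpolation=cv2.INTER_CUBIC))
```

```text
t 6.47 q [ 22.  38. 133. 189.  56. -91.] pos [0.5179 0.2834 0.2019] F [ 1.1 -1.1  0.3] w 0.0872 0.0
delta cm [-13.03  -0.6    7.06] turn [-0.001  0.005 -0.001]
```

View pics/s3.png

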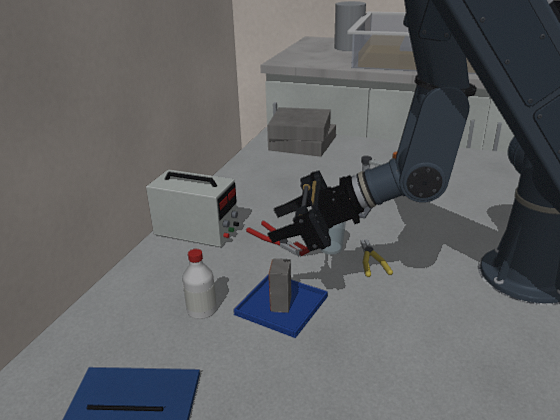

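The gripper stands above and behind the block, with fingertips at about (280,210) and (270,238) and the block top at (281,265). The gripper's path looks clear, so I'll go down straddling the block.

{"method": "play_rows", "body": {"gripper": [-1, -1, -1, -1, -1, -1, -1], "delta_pos": [[-3.2, -0.2, 1.7], [-6.4, -0.4, 3.4], [-9.0, -0.5, 4.8], [-11.0, -0.6, 5.9], [-12.5, -0.6, 6.8], [-13.0, -0.6, 7.1], [-13.0, -0.6, 7.1]], "turn": [[0, 0, 0], [0, 0, 0], [0, 0, 0], [0, 0, 0], [0, 0, 0], [0, 0, 0], [0, 0, 0]]}}

```text
time: 7.45
position: [0.5246, 0.2918, 0.0536]
tool_rot: [0.839, 0.099, 0.531, -0.064]
ft_force: [0.2, -0.5, -0.5]
grip_width: 0.0869
grip_force: 0.0
```

Run:
```python
from h import *
go((.5076,.2874,.062),tool(-76.5,13.5,25))
a=grab('side')['color'][225:335,220:420,::-1]; b=grab('top')['color'][200:310,120:320,::-1]
cv2.imwrite('pics/x4.png',np.vstack([cv2.resize(i,None,fx=2.7,fy=2.7,interpolation=cv2.INTER_CUBIC) for i in(a,b)]))
```

```text
t 7.45 q [ 23.  63. 130. 188.  78. -88.] pos [0.5246 0.2918 0.0536] F [ 0.2 -0.5 -0.5] w 0.0869 0.0
delta cm [ 0.01  0.03 -0.05] turn [-0.001  0.005 -0.001]
```

View pics/x4.png

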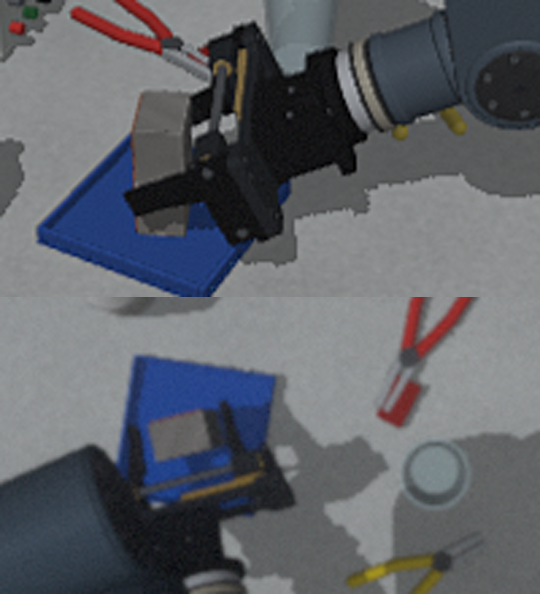

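The fingers straddle the block evenly in both views, one at each side, with a little back clearance. I'll close on it.

{"method": "play_rows", "body": {"gripper": [1, 1, 1, 1, 1, 1, 1, 1], "delta_pos": [[0, 0, 0], [0, 0, 0], [0, 0, 0], [0, 0, 0], [0, 0, 0], [0, 0, 0], [0, 0, 0], [0, 0, 0]], "turn": [[0, 0, 0], [0, 0, 0], [0, 0, 0], [0, 0, 0], [0, 0, 0], [0, 0, 0], [0, 0, 0], [0, 0, 0]], "squeeze": 40}}

```text
time: 8.55
position: [0.5252, 0.291, 0.0546]
tool_rot: [0.838, 0.098, 0.532, -0.063]
ft_force: [2.6, -5.7, 3.0]
grip_width: 0.0558
grip_force: 40.0
```

Run:
```python
from h import *
go((.50,.28,.24),tool(-76.5,13.5,25))
```

```text
t 8.55 q [ 23.  63. 130. 189.  78. -88.] pos [0.5252 0.291  0.0546] F [ 2.6 -5.7  3. ] w 0.0558 40.0
delta cm [15.64  0.47 -8.43] turn [ 0.002  0.003 -0.002]
```

Gripped at 55.8 mm, which matches the block's width. Lifting slowly.

{"method": "play_rows", "body": {"gripper": [1, 1, 1, 1, 1, 1, 1, 1, 1], "delta_pos": [[1, 0, -0.5], [3, 0.1, -1.6], [5.5, 0.2, -3.0], [8, 0.2, -4.3], [10.5, 0.3, -5.7], [13, 0.4, -7.0], [15, 0.5, -8.1], [15.6, 0.5, -8.4], [15.6, 0.5, -8.4]], "turn": [[0, 0, 0], [0, 0, 0], [0, 0, 0], [0, 0, 0], [0, 0, 0], [0, 0, 0], [0, 0, 0], [0, 0, 0], [0, 0, 0]]}}

```text
time: 9.68
position: [0.5156, 0.285, 0.2301]
tool_rot: [0.84, 0.1, 0.53, -0.064]
ft_force: [0.2, 0.4, -5.3]
grip_width: 0.0556
grip_force: 40.0
```

Run:
```python
from h import *
o=robot.get_obs(); c0=np.array(o['position'])-.019*Ro.from_quat(o['tool_rot']).as_matrix()[:,2]
go((.49,.22,.28),tool(-26.5,63.5,25))
S=grab('side'); T=grab('top')
Rb=Ro.from_quat(o['tool_rot']).as_matrix()
cv2.imwrite('pics/lift.png',np.vstack([cv2.resize(i,None,fx=2.7,fy=2.7,interpolation=cv2.INTER_CUBIC) for i in(S['color'][150:260,220:420,::-1],T['color'][200:310,120:320,::-1])]))
path([(c0,-76.5,13.5,25),((.49,.22,.28),-26.5,63.5,25),((.46,.02,.30),-6.4,83.6,60),((.465,-.1,.28),-6.4,83.6,90),((.465,-.222,.2),-6.4,83.6,115),((.465,-.222,.04),-6.4,83.6,115)],o['q'])
```

```text
t 9.68 q [ 22.  33. 132. 190.  49. -93.] pos [0.5156 0.285  0.2301] F [ 0.2  0.4 -5.3] w 0.0556 40.0
delta cm [ 2.54  4.39 -4.43] turn [ 0.787  0.007 -0.372]
((0.49, 0.22, 0.28), -26.5, 63.5, 25) [-19.  27. 124.  83.  65. -58.] step 5.0 err 0.0 marg 0.06
((0.46, 0.02, 0.3), -6.4, 83.6, 60) [-29.  16. 103.  28.  75. -34.] step 3.0 err 0.0 marg 0.29
((0.465, -0.1, 0.28), -6.4, 83.6, 90) [-26.  16. 100.   0.  64. -19.] step 1.0 err 0.0 marg 0.64
((0.465, -0.222, 0.2), -6.4, 83.6, 115) [-25.  26. 105. -34.  46.   5.] step 2.0 err 0.0 marg 0.6
((0.465, -0.222, 0.04), -6.4, 83.6, 115) [-25.  43. 110. -55.  29.  31.] step 1.0 err 0.0 marg 0.47
```

View pics/lift.png

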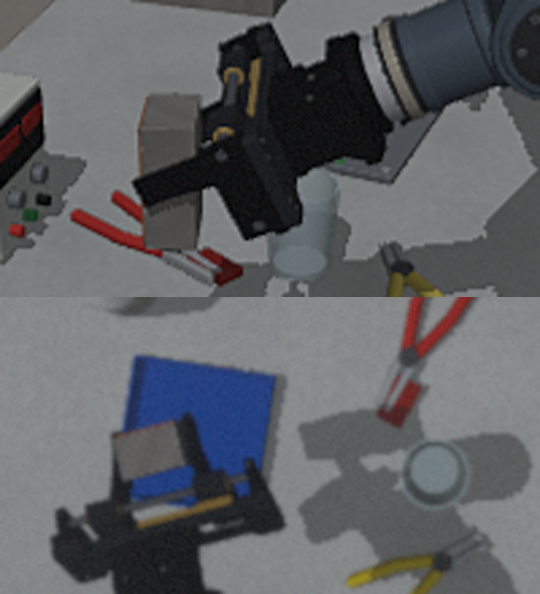

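The block hangs upright in the grip (side crop, roughly x 140–200) with its copper edge on the far side, and the weight reads 5.3 N. Now I'll swing it sideways.

{"method": "play_rows", "body": {"gripper": [1, 1, 1, 1, 1, 1, 1, 1, 1, 1], "delta_pos": [[2.5, 4.4, -4.4], [2.5, 4.4, -4.4], [2.5, 4.4, -4.4], [2.5, 4.4, -4.4], [2.5, 4.4, -4.4], [2.5, 4.4, -4.4], [2.5, 4.4, -4.4], [2.5, 4.4, -4.4], [2.5, 4.4, -4.4], [2.5, 4.4, -4.4]], "turn": [[0.12, 0, -0.06], [0.24, 0, -0.11], [0.36, 0, -0.17], [0.48, 0, -0.23], [0.6, 0, -0.28], [0.72, 0, -0.34], [0.79, 0, -0.37], [0.79, 0, -0.37], [0.79, 0, -0.37], [0.79, 0, -0.37]]}}

```text
time: 11.02
position: [0.4967, 0.2366, 0.2717]
tool_rot: [0.718, 0.443, 0.454, -0.285]
ft_force: [0.4, 0.3, -6.0]
grip_width: 0.0552
grip_force: 40.0
```

Run:
```python
from h import *
go((.46,.02,.30),tool(-6.4,83.6,60))
```

```text
t 11.03 q [-19.  27. 124.  83.  65. -57.] pos [0.4967 0.2366 0.2717] F [ 0.4  0.3 -6. ] w 0.0552 40.0
delta cm [ -7.46   6.01 -18.74] turn [ 0.257 -0.603 -0.245]
```

{"method": "play_rows", "body": {"gripper": [1, 1, 1, 1, 1, 1, 1, 1], "delta_pos": [[-1, 0.8, -2.6], [-2.2, 1.8, -5.5], [-3.5, 2.8, -8.8], [-4.8, 3.9, -12], [-6.2, 5, -15.5], [-7.5, 6, -18.7], [-7.5, 6, -18.7], [-7.5, 6, -18.7]], "turn": [[0.04, -0.1, -0.04], [0.09, -0.2, -0.08], [0.13, -0.3, -0.12], [0.17, -0.4, -0.16], [0.21, -0.5, -0.2], [0.26, -0.6, -0.25], [0.26, -0.6, -0.25], [0.26, -0.6, -0.25]]}}

```text
time: 12.02
position: [0.461, 0.0305, 0.2832]
tool_rot: [0.717, 0.646, 0.195, -0.174]
ft_force: [-0.4, 1.3, -5.5]
grip_width: 0.0554
grip_force: 40.0
```

Run:
```python
from h import *
go((.465,-.16,.20),tool(-6.4,83.6,115))
```

```text
t 12.03 q [-29.  16. 103.  29.  75. -34.] pos [0.461  0.0305 0.2832] F [-0.4  1.3 -5.5] w 0.0554 40.0
delta cm [-22.08   2.38  -1.26] turn [ 0.001 -0.965  0.007]
```

{"method": "play_rows", "body": {"gripper": [1, 1, 1, 1, 1, 1, 1, 1, 1, 1], "delta_pos": [[-2.7, 0.3, -0.2], [-5.4, 0.6, -0.3], [-8.1, 0.9, -0.5], [-10.8, 1.2, -0.6], [-13.5, 1.5, -0.8], [-16.2, 1.8, -0.9], [-19, 2.1, -1.1], [-22.1, 2.4, -1.3], [-22.1, 2.4, -1.3], [-22.1, 2.4, -1.3]], "turn": [[0, -0.12, 0], [0, -0.24, 0], [0, -0.36, 0], [0, -0.48, 0], [0, -0.6, 0], [0, -0.72, 0], [0, -0.84, 0], [0, -0.965, 0.007], [0, -0.965, 0.007], [0, -0.965, 0.007]]}}

```text
time: 13.28
position: [0.4652, -0.1695, 0.1836]
tool_rot: [0.729, 0.65, -0.161, 0.145]
ft_force: [0.4, -0.5, -5.3]
grip_width: 0.0559
grip_force: 40.0
```

Run:
```python
from h import *
go((.466,-.2135,.11),tool(-6.4,83.6,115))
S=grab('side'); T=grab('top')
cv2.imwrite('pics/above.png',np.vstack([cv2.resize(i,None,fx=2.7,fy=2.7,interpolation=cv2.INTER_CUBIC) for i in(S['color'][100:210,260:460,::-1],T['color'][210:320,270:470,::-1])]))
```

```text
t 13.28 q [-18.  25. 106. -34.  48.  11.] pos [ 0.4652 -0.1695  0.1836] F [ 0.4 -0.5 -5.3] w 0.0559 40.0
delta cm [-0.84  0.56 10.42] turn [ 0.001  0.    -0.004]
```

View pics/above.png

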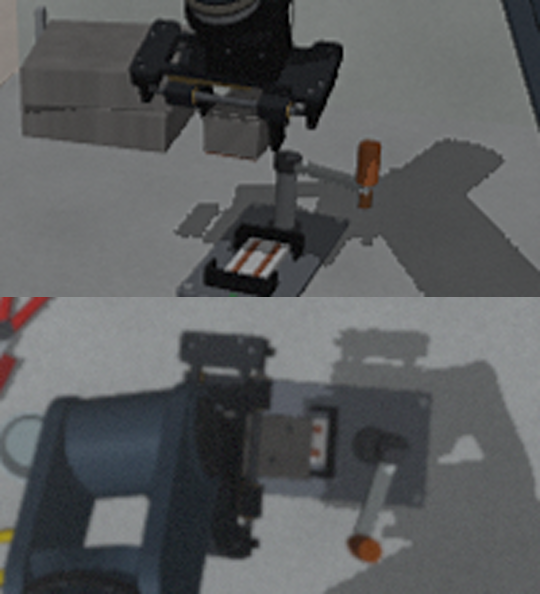

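The block is level above the pocket with the copper down (copper line on the underside in the side crop, near (235,152)). In the top crop its right end is at about x=310, and the contacts show just beyond it. I'll move to just above the walls and measure how far off it is.

Run:
```python
from h import *
go((.466,-.2135,.068),tool(-6.4,83.6,115))
```

```text
t 13.38 q [-18.  25. 106. -34.  48.  11.] pos [ 0.4661 -0.1703  0.1846] F [-0.1  0.2 -4.9] w 0.0556 40.0
delta cm [ 1.07  0.42 14.28] turn [ 0.004  0.002 -0.004]
```

{"method": "play_rows", "body": {"gripper": [1, 1, 1, 1, 1, 1, 1, 1, 1], "delta_pos": [[0.2, 0.1, 2.5], [0.4, 0.1, 5.5], [0.6, 0.2, 8.5], [0.8, 0.3, 11], [1.0, 0.4, 13], [1.0, 0.4, 14], [1.0, 0.4, 14.3], [1.0, 0.4, 14.3], [1.0, 0.4, 14.3]], "turn": [[0, 0, 0], [0, 0, 0], [0, 0, 0], [0, 0, 0], [0, 0, 0], [0, 0, 0], [0, 0, 0], [0, 0, 0], [0, 0, 0]]}}

```text
time: 14.5
position: [0.4653, -0.2229, 0.0513]
tool_rot: [0.728, 0.65, -0.161, 0.148]
ft_force: [0.2, -0.3, -5.4]
grip_width: 0.0556
grip_force: 40.0
```

Run:
```python
from h import *
go((.466,-.2135,.058),tool(-6.4,83.6,115))
S=grab('side'); T=grab('top')
np.savez('st.npz',S=S['color'],T=T['color'])
cv2.imwrite('pics/low.png',np.hstack([cv2.resize(i,None,fx=5,fy=5,interpolation=cv2.INTER_CUBIC) for i in(S['color'][145:245,320:400,::-1],T['color'][210:310,345:425,::-1])]))
# predicted block corners
d=np.array([-.1113,-.9938]); n=np.array([.9938,-.1113])
b=np.array([.465,-.2215])
for z in(.048,.088): 
  for s in(1,-1):
    X=[*(b+.05*d+s*.028*n),z]; print(z,s,'top',proj(T,X).round(1),'side',proj(S,X).round(1))
```

```text
t 14.5 q [-24.  40. 110. -51.  32.  26.] pos [ 0.4653 -0.2229  0.0513] F [ 0.2 -0.3 -5.4] w 0.0556 40.0
delta cm [ 0.57 -0.04  0.89] turn [ 0.005  0.004 -0.004]
0.048 1 top [392.6 253.3] side [349.7 179.9]
0.048 -1 top [391.1 273.7] side [367.7 183.2]
0.088 1 top [395.8 253.7] side [350.2 167.7]
0.088 -1 top [394.2 274.6] side [368.4 170.9]
```

View pics/low.png

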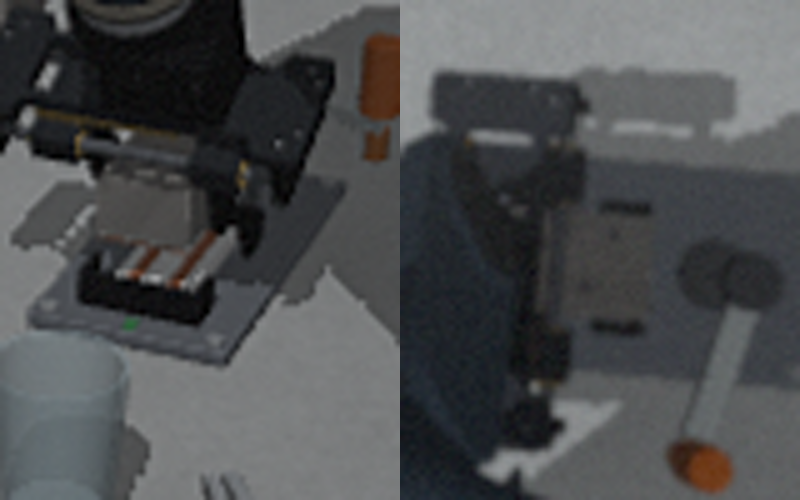

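The block sits low over the pocket. The corner walls show evenly on both sides in the top crop, at (625,207) and (618,327), and the block's end is at about x=655. That is my tenth picture, so from here I'll measure numerically.

Run:
```python
from h import *
z=np.load('st.npz'); V=z['T'].astype(int)
for r in(258,263,268): print(r,V[r,385:402].tolist())
G=z['T'].max(2)
for c in(380,384,387,389,391): print(c,G[244:284,c].tolist())
```

```text
258 [[65, 65, 65], [67, 65, 65], [62, 62, 60], [64, 64, 63], [64, 63, 63], [71, 69, 69], [66, 68, 68], [69, 69, 66], [71, 70, 68], [67, 68, 65], [61, 62, 65], [60, 64, 69], [58, 63, 68], [60, 64, 68], [61, 64, 67], [60, 66, 69], [61, 64, 70]]
263 [[69, 65, 67], [66, 66, 65], [64, 63, 62], [69, 69, 68], [69, 68, 69], [68, 69, 66], [66, 65, 62], [68, 67, 67], [66, 63, 61], [64, 63, 63], [63, 65, 68], [60, 62, 69], [61, 66, 73], [67, 70, 74], [60, 62, 68], [50, 55, 58], [40, 40, 43]]
268 [[63, 64, 62], [63, 63, 61], [66, 65, 65], [65, 65, 63], [67, 66, 64], [57, 57, 57], [67, 65, 65], [59, 59, 59], [65, 63, 64], [64, 61, 66], [64, 66, 67], [63, 67, 74], [66, 67, 72], [60, 65, 69], [57, 63, 68], [60, 62, 66], [50, 53, 57]]
380 [33, 35, 36, 37, 35, 40, 46, 59, 59, 66, 64, 61, 65, 68, 67, 68, 67, 65, 69, 69, 65, 66, 62, 58, 60, 61, 64, 63, 64, 63, 71, 70, 66, 64, 72, 70, 68, 69, 67, 70]
384 [74, 74, 69, 71, 70, 69, 64, 61, 62, 64, 65, 66, 65, 69, 67, 64, 65, 72, 67, 69, 67, 64, 60, 61, 64, 65, 64, 62, 67, 54, 36, 27, 49, 62, 67, 70, 68, 66, 68, 73]
387 [70, 70, 71, 70, 70, 63, 46, 33, 49, 66, 66, 60, 58, 55, 62, 68, 67, 65, 69, 64, 64, 70, 64, 61, 66, 61, 67, 67, 63, 62, 44, 27, 42, 60, 69, 67, 68, 68, 67, 72]
389 [72, 72, 75, 70, 69, 66, 47, 38, 49, 59, 67, 64, 69, 66, 64, 69, 63, 64, 64, 69, 66, 67, 61, 65, 67, 65, 65, 69, 65, 64, 52, 38, 33, 56, 70, 66, 70, 70, 67, 69]
391 [70, 73, 69, 71, 70, 70, 56, 40, 39, 59, 69, 64, 70, 67, 68, 71, 65, 71, 69, 66, 64, 67, 64, 63, 67, 60, 61, 65, 67, 59, 40, 26, 30, 52, 71, 67, 67, 67, 68, 69]
```

Run:
```python
from h import *
im=np.load('st.npz')['T'].astype(float); T=grab('top'); im=(im+T['color'])/2
G=cv2.GaussianBlur(im.mean(2),(3,1),0) if 0 else im.mean(2)
d=np.array([-.1113,-.9938]); n=np.array([.9938,-.1113])
cell=lambda X:((np.array(X[:2])-[.465,-.222])@d*1e3,(np.array(X[:2])-[.465,-.222])@n*1e3)
def cr(v,th):
    for i in range(len(v)-1):
        if (v[i]-th)*(v[i+1]-th)<=0: return i+(th-v[i])/(v[i+1]-v[i])
# block end: blue minus red
D=cv2.GaussianBlur(im[...,2]-im[...,0],(1,5),0)
e=[(388+cr(D[r,388:401],2.5),r) for r in range(256,271)]
E=np.array([cell(onz(T,p,.0885)) for p in e]); print('block end cell-x mm (exp 50):',np.median(E[:,0]).round(1),E[:,0].std().round(1))
for c in range(384,393):
    v=G[:,c]; u=244+cr(v[244:253],52); ub=252+cr(v[252:256],50) if cr(v[252:256],50) is not None else np.nan
    i=np.argmin(v[247:255])+247; ub=i+cr(v[i:i+5],50) ; j=np.argmin(v[271:279])+271; lb=j-cr(v[j:j-5:-1],50); lo=j+cr(v[j:j+5],52); uo=i-cr(v[i:i-6:-1],52)
    f=lambda r,z:round(cell(onz(T,(c,r),z))[1],1)
    print(c,'wall +37:',f(uo,.032),'wall -37:',f(lo,.032),'| block +28 (z.0485):',f(ub,.0485),'block -28 (z.0885):',f(lb,.0885))
# plate right edge, current picture
P=[]
for r in range(248,282):
    b=cv2.GaussianBlur(im,(3,3),0).max(2)[r,418:440]; P.append((r,b.astype(int).tolist()))
for p in P[::8]: print(p)
```

```text
block end cell-x mm (exp 50): 48.1 0.4Traceback (most recent call last):
  File "<stdin>", line 14, in <module>
TypeError: unsupported operand type(s) for +: 'int' and 'NoneType'
```

Run:
```python
from h import *
im0=np.load('st.npz')['T'].astype(float); T=grab('top'); im=(im0+T['color']+grab('top')['color'])/3
G=im.mean(2)
d=np.array([-.1113,-.9938]); n=np.array([.9938,-.1113])
cell=lambda X:((np.array(X[:2])-[.465,-.222])@d*1e3,(np.array(X[:2])-[.465,-.222])@n*1e3)
def cr(v,th):
    for i in range(len(v)-1):
        if (v[i]-th)*(v[i+1]-th)<=0: return i+(th-v[i])/(v[i+1]-v[i])
    return np.nan
for c in range(385,393):
    v=G[:,c]; i=np.argmin(v[247:255])+247; j=np.argmin(v[271:279])+271
    f=lambda r,z:round(cell(onz(T,(c,r),z))[1],1)
    print(c,'wall +37:',f(i-cr(v[i:i-6:-1],52),.032),'wall -37:',f(j+cr(v[j:j+5],52),.032),'| block +28 (z.0485):',f(i+cr(v[i:i+5],50),.0485),'block -28 (z.0885):',f(j-cr(v[j:j-5:-1],50),.0885))
for r in range(252,280,4): print(r,im.max(2)[r,418:436].astype(int).tolist())
V=cv2.imread('pics/top1.png').max(2)
for r in range(252,280,6): print(r,V[r,418:436].tolist())
# original picture: outer faces of the end walls at z=.032 row profile, post cap circle
for r in (254,260,266,272): print('wall',r,V[r,346:358].tolist(),V[r,386:402].tolist())
```

```text
385 wall +37: 36.0 wall -37: -38.5 | block +28 (z.0485): 29.9 block -28 (z.0885): -27.0
386 wall +37: 37.0 wall -37: -38.0 | block +28 (z.0485): 29.9 block -28 (z.0885): -27.2
387 wall +37: 37.2 wall -37: -38.3 | block +28 (z.0485): 30.1 block -28 (z.0885): -27.1
388 wall +37: 37.4 wall -37: -38.5 | block +28 (z.0485): 29.8 block -28 (z.0885): -27.2
389 wall +37: 37.4 wall -37: -38.2 | block +28 (z.0485): 29.7 block -28 (z.0885): -27.4
390 wall +37: 37.1 wall -37: -38.1 | block +28 (z.0485): 29.5 block -28 (z.0885): -26.8
391 wall +37: 36.9 wall -37: -38.2 | block +28 (z.0485): 29.5 block -28 (z.0885): -25.9
392 wall +37: 37.3 wall -37: -37.8 | block +28 (z.0485): 29.7 block -28 (z.0885): -26.6
252 [70, 70, 68, 70, 70, 70, 72, 70, 71, 70, 74, 80, 93, 97, 99, 97, 98, 97]
256 [70, 69, 71, 69, 72, 71, 70, 71, 71, 70, 78, 91, 99, 101, 102, 101, 98, 98]
260 [65, 71, 70, 69, 71, 69, 70, 69, 71, 71, 75, 89, 99, 100, 98, 98, 100, 100]
264 [46, 45, 52, 59, 69, 71, 70, 69, 69, 71, 78, 89, 99, 98, 98, 98, 96, 98]
268 [44, 47, 48, 58, 68, 70, 71, 69, 70, 73, 82, 96, 100, 98, 100, 99, 97, 98]
272
[... 372 characters left out ...]
, 82, 89, 87, 85, 86, 86]
270 [57, 66, 77, 84, 87, 75, 65, 62, 63, 70, 79, 84, 88, 92, 113, 127, 133, 127]
276 [87, 90, 87, 78, 65, 62, 63, 61, 64, 69, 80, 90, 106, 119, 127, 130, 132, 130]
wall 254 [94, 92, 92, 93, 89, 76, 53, 40, 46, 80, 102, 125] [91, 94, 100, 97, 90, 70, 43, 37, 41, 54, 60, 63, 63, 78, 91, 90]
wall 260 [95, 98, 97, 95, 86, 67, 44, 40, 58, 93, 131, 143] [130, 126, 130, 135, 119, 74, 39, 31, 42, 53, 68, 67, 78, 88, 89, 81]
wall 266 [90, 94, 90, 93, 80, 52, 37, 42, 77, 106, 124, 131] [126, 129, 138, 136, 106, 48, 32, 35, 51, 61, 62, 65, 80, 89, 73, 62]
wall 272 [94, 91, 92, 87, 71, 47, 41, 36, 39, 42, 41, 41] [95, 97, 101, 97, 75, 39, 36, 42, 57, 61, 67, 74, 90, 84, 90, 91]
```

Run:
```python
from h import *
T=grab('top'); d=np.array([-.1113,-.9938])
cx=lambda u,v,z:((onz(T,(u,v),z)[:2]-[.465,-.222])@d*1e3).round(1)
print('plate right 160:',cx(428.6,264,.01),cx(429,256,.01),cx(427.7,276,.01))
print('left wall outer base -59:',cx(351.0,260,.01),cx(350.6,266,.01),' inner top -53:',cx(354.5,260,.032),cx(353.9,266,.032))
print('right wall inner foot 53:',cx(390.8,260,.02),cx(390.4,266,.02))
# side camera: is its frame consistent? green mark & plate left edge in the side picture
S=grab('side'); im=S['color'].astype(int); g=(im[...,1]-np.maximum(im[...,0],im[...,2]))>25; g[:200]=0
ys,xs=np.nonzero(g[:,320:400]); print(len(xs), onz(S,(xs.mean()+320,ys.mean()),.01))
t=cv2.imread('pics/top1.png').astype(int); g=(t[...,1]-np.maximum(t[...,0],t[...,2]))>20; ys,xs=np.nonzero(g[240:280,335:360]); print(len(xs),onz(T,(xs.mean()+335,ys.mean()+240),.01))
```

```text
plate right 160: 161.0 160.5 160.9
left wall outer base -59: -58.1 -57.9  inner top -53: -51.4 -51.8
right wall inner foot 53: 51.8 51.9
4 [ 0.47039863 -0.16001793  0.01      ]
6 [ 0.47176283 -0.15281534  0.01      ]
```

Run:
```python
from h import *
go((.4641,-.2169,.057),tool(-6.4,83.6,115))
o=robot.get_obs(); R=Ro.from_quat(o['tool_rot']).as_matrix(); print(R.round(3))
```

```text
t 14.85 q [-24.  40. 110. -51.  32.  27.] pos [ 0.4649 -0.2229  0.0507] F [-1.4  0.3 -4.9] w 0.0557 40.0
delta cm [ 0.27 -0.15  1.08] turn [ 0.004  0.004 -0.003]
[[ 0.104  0.994 -0.044]
 [ 0.899 -0.113 -0.424]
 [-0.426  0.005 -0.905]]
```

{"method": "play_rows", "body": {"gripper": [1, 1, 1, 1], "delta_pos": [[0.1, -0.1, 0.5], [0.27, -0.16, 1.1], [0.27, -0.16, 1.1], [0.27, -0.16, 1.1]], "turn": [[0.004, 0.004, 0], [0.004, 0.004, 0], [0.004, 0.004, 0], [0.004, 0.004, 0]]}}

```text
time: 15.35
position: [0.4629, -0.225, 0.0392]
tool_rot: [0.729, 0.65, -0.161, 0.144]
ft_force: [-0.4, 0.3, -5.3]
grip_width: 0.0556
grip_force: 40.0
```

```bash
cat > meas.py <<'E'
from h import *
d=np.array([-.1113,-.9938]); n=np.array([.9938,-.1113])
def cr(v,th):
    for i in range(len(v)-1):
        if (v[i]-th)*(v[i+1]-th)<=0: return i+(th-v[i])/(v[i+1]-v[i])
    return np.nan
def meas(gz):
    T=grab('top'); im=(T['color'].astype(float)+grab('top')['color']+grab('top')['color'])/3; G=im.mean(2)
    cell=lambda X:((np.array(X[:2])-[.465,-.222])@d*1e3,(np.array(X[:2])-[.465,-.222])@n*1e3)
    D=cv2.GaussianBlur(im[...,2]-im[...,0],(1,5),0)
    E=np.array([cell(onz(T,(388+cr(D[r,388:401],2.5),r),gz+.02)) for r in range(256,271)])
    print('block end x (50+0.7):',np.nanmedian(E[:,0]).round(1))
    A=[]
    for c in range(385,393):
        v=G[:,c]; i=np.argmin(v[247:255])+247; j=np.argmin(v[271:279])+271
        f=lambda r,z:cell(onz(T,(c,r),z))[1]
        A.append([f(i-cr(v[i:i-6:-1],52),.032),f(j+cr(v[j:j+5],52),.032),f(i+cr(v[i:i+5],50),gz-.02),f(j-cr(v[j:j-5:-1],50),gz+.02)])
    print('walls+-37, block+-28:',np.nanmedian(A,0).round(1))
E
python3 - <<'E'
from meas import *
go((.4641,-.2169,.057),tool(-6.4,83.6,115)); meas(.057)
S=grab('side')['color']; print(S[172:200:2,338:374:2].mean(2).astype(int))
E
```

```text
t 15.35 q [-25.  41. 110. -52.  31.  28.] pos [ 0.4629 -0.225   0.0392] F [-0.4  0.3 -5.3] w 0.0556 40.0
delta cm [-0.01  0.03 -0.06] turn [-0.001 -0.    -0.003]
block end x (50+0.7): 50.7
walls+-37, block+-28: [ 37.2 -38.2  30.  -27.9]
[[ 45  37  21  17  16  19  14  18  12  11  11  11  12  13  36  35  34  34]
 [ 24  10  15 110  95  39  40  33  22  19  11  17  22  27  36  38  35  36]
 [ 68  48  23  25  67  51  54  56  56  55  50  23  24  18  24  21  30  33]
 [ 42  61  64  67  74  70  65  54  50  52  53  36  33  34  18  22  22  38]
 [ 26   6  26  47  47  39  47  62  66  76  48  35  35  34  37  30  31  14]
 [ 93  12  54  46  81  86  52  49  48  36  21  26  28  30  36  91  46  44]
 [ 82  77  71  67  86  72  62  66  70  54  54  24  20  21  12  75  45  38]
 [ 77  70  77  78  77  74  78  69  65  59  54  46  22  19  19  25  19  42]
 [111  72  78  77  75  73  72  73  76  77  76  48  22   7  12  15  15  16]
 [ 80  74  76  76  73  71  73  75  77  75  71  48  26  12  14  15  15  32]
 [ 59  75  76  75  74  71  74  76  76  74  68  47  37  12  20  11  13  33]
 [ 49  78  75  72  71  75  75  75  74  74  59  47  56   8  66  28   7  51]
 [ 27  33  79  60  69  74  78  73  72  71  53  71  99  83  50  39  45  52]
 [ 13  65  58  92  90  42  86  90  86  53  62 102  88  53  50  52  51  50]]
```

{"method": "play_rows", "body": {"gripper": [1, 1, 1, 1, 1, 1, 1], "delta_pos": [[0, -0.1, 0], [0.04, -0.1, 0.09], [0.09, -0.1, 0.18], [0.13, -0.1, 0.27], [0.17, -0.1, 0.36], [0.21, -0.1, 0.45], [0.25, -0.1, 0.54]], "turn": [[0, 0, 0], [0, 0, 0], [0, 0, 0], [0, 0, 0], [0, 0, 0], [0, 0, 0], [0, 0, 0]]}}

```text
time: 16.42
position: [0.4621, -0.2249, 0.0334]
tool_rot: [0.729, 0.65, -0.161, 0.144]
ft_force: [0.7, 0.5, -4.8]
grip_width: 0.0559
grip_force: 40.0
```

Run:
```python
from meas import *
go((.4631,-.2168,.051),tool(-6.4,83.6,115)); meas(.0515)
```

```text
t 16.43 q [-25.  42. 110. -53.  30.  29.] pos [ 0.4621 -0.2249  0.0334] F [ 0.7  0.5 -4.8] w 0.0559 40.0
delta cm [-0.01  0.01 -0.04] turn [-0.001 -0.    -0.003]
block end x (50+0.7): 50.5
walls+-37, block+-28: [ 37.3 -38.2  30.6 -28.6]
```

No contact yet. Continuing down in small steps.

{"method": "play_rows", "body": {"gripper": [1, 1, 1, 1, 1, 1], "delta_pos": [[0.04, 0, 0.09], [0.09, 0, 0.18], [0.13, 0, 0.27], [0.17, 0, 0.36], [0.17, 0, 0.36], [0.17, 0, 0.36]], "turn": [[0, 0, 0], [0, 0, 0], [0, 0, 0], [0, 0, 0], [0, 0, 0], [0, 0, 0]]}}

```text
time: 17.32
position: [0.4621, -0.2249, 0.0295]
tool_rot: [0.729, 0.65, -0.161, 0.144]
ft_force: [0.0, 1.2, -5.3]
grip_width: 0.0561
grip_force: 40.0
```

{"method": "play_rows", "body": {"gripper": [1, 1, 1, 1, 1], "delta_pos": [[0.04, 0, 0.09], [0.09, 0, 0.18], [0.13, 0, 0.27], [0.13, 0, 0.27], [0.13, 0, 0.27]], "turn": [[0, 0, 0], [0, 0, 0], [0, 0, 0], [0, 0, 0], [0, 0, 0]]}}

```text
time: 17.95
position: [0.4621, -0.2249, 0.0265]
tool_rot: [0.729, 0.65, -0.161, 0.144]
ft_force: [-0.9, 0.5, -5.1]
grip_width: 0.0557
grip_force: 40.0
```

{"method": "play_rows", "body": {"gripper": [1, 1, 1, 1, 1], "delta_pos": [[0.04, 0, 0.09], [0.09, 0, 0.18], [0.13, 0, 0.27], [0.13, 0, 0.27], [0.13, 0, 0.27]], "turn": [[0, 0, 0], [0, 0, 0], [0, 0, 0], [0, 0, 0], [0, 0, 0]]}}

```text
time: 18.58
position: [0.4621, -0.2248, 0.0235]
tool_rot: [0.729, 0.65, -0.161, 0.144]
ft_force: [-0.8, 0.3, -4.7]
grip_width: 0.0559
grip_force: 40.0
```

{"method": "play_rows", "body": {"gripper": [1, 1, 1, 1], "delta_pos": [[0.02, 0, 0.05], [0.04, 0, 0.1], [0.04, 0, 0.1], [0.04, 0, 0.1]], "turn": [[0, 0, 0], [0, 0, 0], [0, 0, 0], [0, 0, 0]]}}

```text
time: 19.08
position: [0.4621, -0.2249, 0.0224]
tool_rot: [0.729, 0.65, -0.161, 0.144]
ft_force: [0.2, -0.2, -4.6]
grip_width: 0.0558
grip_force: 40.0
```

{"method": "play_rows", "body": {"gripper": [1, 1, 1, 1], "delta_pos": [[0.02, 0, 0.05], [0.04, 0, 0.1], [0.04, 0, 0.1], [0.04, 0, 0.1]], "turn": [[0, 0, 0], [0, 0, 0], [0, 0, 0], [0, 0, 0]]}}

```text
time: 19.58
position: [0.4621, -0.2249, 0.0213]
tool_rot: [0.729, 0.65, -0.161, 0.144]
ft_force: [-0.2, 0.5, -5.5]
grip_width: 0.0558
grip_force: 40.0
```

{"method": "play_rows", "body": {"gripper": [1, 1, 1, 1], "delta_pos": [[0.02, 0, 0.05], [0.04, 0, 0.1], [0.04, 0, 0.1], [0.04, 0, 0.1]], "turn": [[0, 0, 0], [0, 0, 0], [0, 0, 0], [0, 0, 0]]}}

```text
time: 20.08
position: [0.4621, -0.225, 0.0204]
tool_rot: [0.729, 0.649, -0.161, 0.144]
ft_force: [-0.2, 0.5, -3.2]
grip_width: 0.0556
grip_force: 40.0
```

{"method": "play_rows", "body": {"gripper": [1, 1, 1, 1], "delta_pos": [[0.02, 0, 0.05], [0.04, 0, 0.1], [0.04, 0, 0.1], [0.04, 0, 0.1]], "turn": [[0, 0, 0], [0, 0, 0], [0, 0, 0], [0, 0, 0]]}}

```text
time: 20.58
position: [0.4621, -0.225, 0.0202]
tool_rot: [0.729, 0.649, -0.161, 0.145]
ft_force: [-1.2, 4.4, 5.1]
grip_width: 0.0559
grip_force: 40.0
```

Run:
```python
from meas import *
go((.4631,-.2168,.04),tool(-6.4,83.6,115)); meas(.04); print(robot.get_obs()['moment'])
```

```text
t 20.57 q [-25.  44. 111. -56.  29.  32.] pos [ 0.4621 -0.225   0.0202] F [-1.2  4.4  5.1] w 0.0559 40.0
delta cm [-0.09  0.01 -0.24] turn [ 0.     0.001 -0.003]
block end x (50+0.7): 51.6
walls+-37, block+-28: [ 37.2 -38.3  30.6 -28.5]
[ 0.12898144 -0.03794146 -0.06804591]
```

Seated with about 10 N of contact. I'll ease the grip, then open.

{"method": "play_rows", "body": {"gripper": [1, 1, 1], "delta_pos": [[0, 0, 0], [0, 0, 0], [0, 0, 0]], "turn": [[0, 0, 0], [0, 0, 0], [0, 0, 0]], "squeeze": 3}}

```text
time: 21.1
position: [0.462, -0.2253, 0.0194]
tool_rot: [0.729, 0.649, -0.161, 0.144]
ft_force: [-1.9, 1.2, 4.3]
grip_width: 0.0564
grip_force: 3.0
```

{"method": "play_rows", "body": {"gripper": [-1, -1, -1, -1, -1], "delta_pos": [[0, 0, 0], [0, 0, 0], [0, 0, 0], [0, 0, 0], [0, 0, 0]], "turn": [[0, 0, 0], [0, 0, 0], [0, 0, 0], [0, 0, 0], [0, 0, 0]]}}

```text
time: 21.72
position: [0.4621, -0.2251, 0.0191]
tool_rot: [0.729, 0.65, -0.161, 0.144]
ft_force: [0.4, -0.5, -0.6]
grip_width: 0.0863
grip_force: 0.0
```

Run:
```python
from meas import *
go((.4631,-.2168,.20),tool(-6.4,83.6,90)); meas(.04)
R=Ro.from_quat(robot.get_obs()['tool_rot']); print('up 1cm in tool',R.inv().apply([0,0,1]).round(3))
```

```text
t 21.73 q [-25.  44. 111. -56.  29.  32.] pos [ 0.4621 -0.2251  0.0191] F [ 0.4 -0.5 -0.6] w 0.0863 0.0
delta cm [ -6.08   0.02 -15.02] turn [ 0.     0.436 -0.003]
block end x (50+0.7): 51.7
walls+-37, block+-28: [ 37.2 -38.2  30.5 -28.5]
up 1cm in tool [-0.422  0.001 -0.906]
```

{"method": "play_rows", "body": {"gripper": [-1, -1, -1, -1, -1, -1, -1], "delta_pos": [[0, 0, -1], [0, 0, -3], [0, 0, -6], [0, 0, -10], [0, 0, -14], [0, 0, -18], [0, 0, -18]], "turn": [[0, 0, 0], [0, 0, 0], [0, 0, 0], [0, 0, 0], [0, 0, 0], [0, 0, 0], [0, 0, 0]]}}

```text
time: 22.75
position: [0.4724, -0.1486, 0.1855]
tool_rot: [0.729, 0.65, -0.159, 0.147]
ft_force: [-0.5, -0.3, -0.1]
grip_width: 0.0872
grip_force: 0.0
```

Run:
```python
from meas import *
go((.40,-.2,.25),tool(-6.4,83.6,90))
T=grab('top');S=grab('side'); im=T['color'].astype(int)
print('row profiles'); 
for r in(258,264,270): print(im[r,346:402].max(1).tolist())
for c in(362,374,386): print(im[246:282,c].max(1).tolist())
d=np.array([-.1113,-.9938]); n=np.array([.9938,-.1113]); b=np.array([.465,-.222])+.0007*d-.0005*n
for s,u in((1,1),(1,-1),(-1,-1),(-1,1)): print('expected seated top corner',proj(T,[*(b+.05*s*d+.028*u*n),.06]).round(1))
# knob in both views -> triangulate
for nm,c,box in(('top',T,(395,285,430,315)),('side',S,(380,140,412,190))):
    h=cv2.cvtColor(c['color'],cv2.COLOR_RGB2HSV); m=((h[...,0]<16)&(h[...,1]>150)&(h[...,2]>60)); k=np.zeros(m.shape,bool); x0,y0,x1,y1=box; k[y0:y1,x0:x1]=m[y0:y1,x0:x1]
    ys,xs=np.nonzero(k); print(nm,len(xs),xs.min(),xs.max(),ys.min(),ys.max(),xs.mean(),ys.mean())
```

```text
t 22.75 q [-16.  25. 106. -33.  49.  13.] pos [ 0.4724 -0.1486  0.1855] F [-0.5 -0.3 -0.1] w 0.0872 0.0
delta cm [-7.31 -6.59 -1.67] turn [ 0.007  0.437 -0.003]
row profiles
[29, 29, 29, 33, 33, 32, 32, 38, 44, 59, 57, 89, 101, 101, 99, 96, 97, 97, 98, 97, 100, 100, 98, 98, 95, 93, 89, 93, 81, 69, 65, 70, 80, 80, 65, 68, 64, 67, 62, 57, 56, 61, 67, 68, 67, 67, 65, 65, 48, 58, 66, 69, 68, 69, 69, 66]
[27, 28, 28, 29, 27, 33, 34, 41, 47, 49, 56, 81, 95, 100, 95, 97, 99, 100, 99, 98, 98, 95, 97, 95, 94, 92, 95, 97, 79, 68, 67, 85, 93, 79, 64, 64, 69, 65, 65, 70, 66, 67, 66, 63, 66, 66, 64, 52, 48, 67, 66, 72, 69, 69, 55, 45]
[30, 28, 26, 31, 34, 34, 34, 36, 56, 54, 84, 93, 96, 95, 100, 99, 104, 101, 99, 99, 95, 98, 101, 93, 92, 90, 94, 79, 67, 66, 71, 82, 75, 66, 64, 67, 67, 67, 64, 68, 63, 67, 66, 64, 64, 63, 70, 56, 57, 66, 68, 70, 71, 66, 68, 67]
[99, 77, 59, 61, 70, 79, 89, 92, 86, 79, 87, 98, 97, 96, 97, 95, 98, 96, 99, 98, 99, 98, 98, 103, 104, 96, 80, 70, 90, 98, 100, 98, 100, 98, 103, 102]
[101, 99, 102, 98, 86, 72, 66, 72, 81, 84, 79, 77, 81, 79, 78, 80, 76, 78, 79, 76, 77, 75, 66, 65, 67, 67, 72, 91, 100, 100, 99, 96, 97, 98, 99, 98]
[70, 69, 71, 62, 52, 41, 59, 65, 64, 65, 58, 53, 56, 64, 62, 63, 66, 63, 66, 64, 68, 65, 65, 62, 63, 69, 67, 69, 53, 35, 46, 61, 68, 72, 71, 68]
expected seated top corner [394.  253.6]
expected seated top corner [392.4 274.1]
expected seated top corner [355.9 270.9]
expected seated top corner [357.5 250.4]
top 48 402 410 300 307 406.0416666666667 303.5625
side 119 393 400 153 176 396.38655462184875 161.6890756302521
```

Run:
```python
from meas import *
o=robot.get_obs(); c0=np.array(o['position'])-.019*Ro.from_quat(o['tool_rot']).as_matrix()[:,2]
k=(.3565,-.292)
wp=[(c0,-6.4,83.6,115),((*k,.22),72,162,90),((*k,.125),72,162,90),((.391,-.244,.125),33,123,90),((.462,-.2255,.125),-6.4,83.6,90),((.462,-.2255,.22),-6.4,83.6,90)]
path(wp,o['q']); go(wp[1][0],tool(*wp[1][1:]))
print(tool(72,162,90).as_matrix().round(3))
```

```text
((0.3565, -0.292, 0.22), 72, 162, 90) [ -53.   19.  106.   -0.   54. -125.] step 8.0 err 0.0 marg 0.46
((0.3565, -0.292, 0.125), 72, 162, 90) [ -53.   29.  112.   -0.   39. -125.] step 1.0 err 0.0 marg 0.49
((0.391, -0.244, 0.125), 33, 123, 90) [-46.  29. 112.   0.  39. -79.] step 2.0 err 0.0 marg 0.49
((0.462, -0.2255, 0.125), -6.4, 83.6, 90) [-38.  32. 104.   0.  44. -32.] step 2.0 err 0.0 marg 0.5
((0.462, -0.2255, 0.22), -6.4, 83.6, 90) [-38.  23.  99.  -0.  57. -32.] step 1.0 err 0.0 marg 0.63
t 22.85 q [-16.  26. 106. -33.  49.  13.] pos [ 0.4704 -0.1491  0.1826] F [ 0.2 -0.5  0.3] w 0.0871 0.0
delta cm [-14.83  -9.68   4.87] turn [-0.297  0.366 -1.348]
[[-0.951  0.309 -0.   ]
 [ 0.309  0.951  0.   ]
 [ 0.     0.    -1.   ]]
```

{"method": "play_rows", "body": {"gripper": [-1, -1, -1, -1, -1, -1, -1, -1, -1, -1, -1, -1], "delta_pos": [[-2.1, 0, -4.5], [-2.1, 0, -4.5], [-6, -3, -1.5], [-10, -6, 1.5], [-14.8, -9.7, 4.9], [-14.8, -9.7, 4.9], [-14.8, -9.7, 4.9], [-14.8, -9.7, 4.9], [-14.8, -9.7, 4.9], [-14.8, -9.7, 4.9], [-14.8, -9.7, 4.9], [-14.8, -9.7, 4.9]], "turn": [[0, 0.1, 0], [0, 0.2, 0], [-0.297, 0.366, -1.348], [-0.297, 0.366, -1.348], [-0.297, 0.366, -1.348], [-0.297, 0.366, -1.348], [-0.297, 0.366, -1.348], [-0.297, 0.366, -1.348], [-0.297, 0.366, -1.348], [-0.297, 0.366, -1.348], [-0.297, 0.366, -1.348], [-0.297, 0.366, -1.348]]}}

```text
time: 24.35
position: [0.3556, -0.2921, 0.1989]
tool_rot: [0.158, 0.987, 0.001, -0.002]
ft_force: [0.3, -0.0, -0.1]
grip_width: 0.0869
grip_force: 0.0
```

Run:
```python
from meas import *
go((.3565,-.292,.125),tool(72,162,90))
S=grab('side'); im=S['color']
# block in side view: measured against expected projections of the seated block's top corners
b=np.array([.465,-.222])+.0012*d+.0005*n
for s,u in((1,1),(1,-1),(-1,-1),(-1,1)): print('exp',proj(S,[*(b+.05*s*d+.028*u*n),.06]).round(1),proj(S,[*(b+.05*s*d+.028*u*n),.02]).round(1))
G=im.mean(2).astype(int); print(G[168:212:2,328:378:2])
```

```text
t 24.35 q [ -53.   20.  106.   -0.   54. -125.] pos [ 0.3556 -0.2921  0.1989] F [ 0.3 -0.  -0.1] w 0.0869 0.0
delta cm [-0.11  0.02  9.29] turn [ 0.001 -0.003 -0.003]
exp [349.9 176. ] [349.3 188. ]
exp [367.9 179.3] [367.1 191.4]
exp [356.6 193.6] [355.9 206.1]
exp [337.8 189.9] [337.4 202.3]
[[120 122 122 121 121 122 122 121 120 122 124 124 123 122 123 122 122  76
   90  97  91 118 120 120 120]
 [121 123 122 123 123 122 121 122 123 122 122 122 122 122 121 121 123  80
   92  97  89 119 121 121 119]
 [120 120 121 121 122 124 124 124 122 122 122 122 121 122 120 121 125  75
   92  95  86 117 122 121 121]
 [119 121 121 122 123 120 122 121 120 121 121 121 125 115 123 123 126  79
   92  94  83 119 120 120 120]
 [124 123 123 124 124 125 121 122 123 121 123 123  86  99  80  81  81  74
   92  95  81  91 122 125 124]
 [122 123 124 122 124 123 124 124 122 121 125  89  71  82  81  80  79  77
   75  88  82  50  54  85 113]
 [121 123 124 125 125 124 124 122 121 125  85  79  81  81  80  81  80  82
   79  82  83  45  74  69  41]
 [122 123 125 123 125 125 123 123 120  95  77  80  82  83  83  81  55 
[... 805 characters left out ...]
75  71  68  72  73  74  72  68  49  58
   48  76  78  77  78  77  76]
 [125 129  79  82  21  18  19  26  36  49  63  75  78  75  73  59  41  33
   80  75  76  75  77  78  49]
 [128  82  75  83  16  20  16  14  17  19  13  16  20  35  46  49  22  16
   78  76  77  77  77  69 105]
 [ 90  79  76  83  12  15  17  13  16  25  17  17  20  17  18  17  13  25
   76  77  76  75  81  64 122]
 [ 94 100  75  78  73  57  41  12   9  13  10  17  11  16  18  17  15  52
   80  78  76  79  43 122 120]
 [ 79  86  77  75  77  76  79  79  79  68  58  33   8   9  11  19   6  80
   77  78  77  60 104 123 120]
 [ 59  63  67  67  69  78  88  78  68  62  76  78  79  78  73  59  71  75
   76  77  80  47 126 123 121]]
```

The block's top corners in the side view are within 2 px of the seated prediction, so it lies flat and home. Now the knob.

{"method": "play_rows", "body": {"gripper": [-1, -1, -1, -1, -1], "delta_pos": [[-0.1, 0, 3], [-0.1, 0, 6], [-0.1, 0, 8.5], [-0.1, 0, 9.3], [-0.1, 0, 9.3]], "turn": [[0, 0, 0], [0, 0, 0], [0, 0, 0], [0, 0, 0], [0, 0, 0]]}}

```text
time: 25.02
position: [0.3571, -0.2923, 0.107]
tool_rot: [0.157, 0.988, 0.0, -0.001]
ft_force: [0.6, -0.4, 0.2]
grip_width: 0.0868
grip_force: 0.0
```

{"method": "play_rows", "body": {"gripper": [1, 1, 1, 1, 1, 1, 1, 1, 1, 1], "delta_pos": [[0, 0, 0], [0, 0, 0], [0, 0, 0], [0, 0, 0], [0, 0, 0], [0, 0, 0], [0, 0, 0], [0, 0, 0], [0, 0, 0], [0, 0, 0]], "turn": [[0, 0, 0], [0, 0, 0], [0, 0, 0], [0, 0, 0], [0, 0, 0], [0, 0, 0], [0, 0, 0], [0, 0, 0], [0, 0, 0], [0, 0, 0]], "squeeze": 10}}

```text
time: 26.28
position: [0.3569, -0.292, 0.1072]
tool_rot: [0.157, 0.988, 0.0, -0.001]
ft_force: [-1.0, 2.5, 1.5]
grip_width: 0.0235
grip_force: 10.0
```

Run:
```python
from meas import *
o=robot.get_obs(); p0=np.array(o['position']); R0=Ro.from_quat(o['tool_rot'])
go((*p0[:2],.125),tool(72,162,90))
h=np.array([.4509,-.3249]); v=p0[:2]-h; print('r',np.linalg.norm(v),'az',np.degrees(np.arctan2(v[1],v[0])),'angle a',np.degrees(np.arctan2(v[1],v[0]))-83.6)
a0=np.arctan2(v[1],v[0]); a1=np.radians(83.6); r0=np.linalg.norm(v)
for s in np.linspace(0,1,13)[1:]:
    a=a0+(a1-a0)*s; r=r0+(.1-r0)*s; q=np.r_[h+r*np.array([np.cos(a),np.sin(a)]),p0[2]]; print((R0.inv().apply(q-p0)*100).round(1).tolist(),'turn z',round(-(a-a0),3))
```

```text
t 26.27 q [ -53.   29.  111.   -0.   40. -125.] pos [ 0.3569 -0.292   0.1072] F [-1.   2.5  1.5] w 0.0235 10.0
delta cm [-0.   -0.    0.12] turn [ 0.    -0.002 -0.001]
r 0.09955442770470296 az 160.68708572360285 angle a 77.08708572360285
[-0.1, 1.1, 0.0] turn z 0.112
[-0.3, 2.2, 0.0] turn z 0.224
[-0.6, 3.3, -0.0] turn z 0.336
[-1.1, 4.3, -0.0] turn z 0.448
[-1.6, 5.3, -0.0] turn z 0.561
[-2.3, 6.2, -0.0] turn z 0.673
[-3.1, 7.0, -0.0] turn z 0.785
[-3.9, 7.7, -0.0] turn z 0.897
[-4.8, 8.3, -0.0] turn z 1.009
[-5.8, 8.9, -0.0] turn z 1.121
[-6.9, 9.3, -0.0] turn z 1.233
[-7.9, 9.6, -0.0] turn z 1.345
```

{"method": "play_rows", "body": {"gripper": [1, 1, 1, 1, 1, 1], "delta_pos": [[-0.1, 1.1, 0], [-0.3, 2.2, 0], [-0.6, 3.3, 0], [-1.1, 4.3, 0], [-1.6, 5.3, 0], [-1.6, 5.3, 0]], "turn": [[0, 0, 0.112], [0, 0, 0.224], [0, 0, 0.336], [0, 0, 0.448], [0, 0, 0.56], [0, 0, 0.56]], "squeeze": 20}}

```text
time: 27.02
position: [0.389, -0.2462, 0.1072]
tool_rot: [0.423, 0.906, 0.0, -0.001]
ft_force: [-1.0, 3.7, 0.8]
grip_width: 0.0232
grip_force: 20.0
```

Run:
```python
from meas import *
o=robot.get_obs(); p0=np.array(o['position']); R0=Ro.from_quat(o['tool_rot'])
go((*p0[:2],.125),tool(72,162,90))
h=np.array([.4509,-.3249]); v=p0[:2]-h; print('r',np.linalg.norm(v),'angle a',np.degrees(np.arctan2(v[1],v[0]))-83.6,R0.as_matrix()[:,1])
a0=np.arctan2(v[1],v[0]); a1=np.radians(83.6); r0=np.linalg.norm(v)
for s in np.linspace(0,1,9)[1:]:
    a=a0+(a1-a0)*s; r=r0+(.1-r0)*s; q=np.r_[h+r*np.array([np.cos(a),np.sin(a)]),p0[2]]; print((R0.inv().apply(q-p0)*100).round(2).tolist(),'turn z',round(-(a-a0),3))
```

```text
t 27.02 q [-46.  29. 111.  -0.  40. -86.] pos [ 0.389  -0.2462  0.1072] F [-1.   3.7  0.8] w 0.0232 20.0
delta cm [-0.    0.    0.12] turn [-0.    -0.002 -0.559]
r 0.10007331046409843 angle a 44.592270763020366 [ 7.66139614e-01  6.42673985e-01 -4.90298963e-04]
[-0.08, 0.97, -0.0] turn z 0.097
[-0.25, 1.93, -0.0] turn z 0.195
[-0.52, 2.86, -0.0] turn z 0.292
[-0.87, 3.77, -0.0] turn z 0.389
[-1.31, 4.64, -0.0] turn z 0.486
[-1.83, 5.46, -0.01] turn z 0.584
[-2.43, 6.22, -0.01] turn z 0.681
[-3.11, 6.93, -0.01] turn z 0.778
```

{"method": "play_rows", "body": {"gripper": [1, 1, 1, 1, 1, 1, 1, 1, 1, 1], "delta_pos": [[-0.1, 1, 0], [-0.25, 1.9, 0], [-0.5, 2.9, 0], [-0.9, 3.8, 0], [-1.3, 4.6, 0], [-1.8, 5.5, 0], [-2.4, 6.2, 0], [-3.1, 6.9, 0], [-3.1, 6.9, 0], [-3.1, 6.9, 0]], "turn": [[0, 0, 0.097], [0, 0, 0.195], [0, 0, 0.292], [0, 0, 0.389], [0, 0, 0.486], [0, 0, 0.584], [0, 0, 0.681], [0, 0, 0.778], [0, 0, 0.778], [0, 0, 0.778]]}}

```text
time: 28.28
position: [0.4621, -0.2245, 0.1072]
tool_rot: [0.735, 0.678, 0.001, -0.002]
ft_force: [3.4, 9.9, 3.0]
grip_width: 0.0237
grip_force: 20.0
```

{"method": "play_rows", "body": {"gripper": [-1, -1, -1, -1, -1, -1], "delta_pos": [[0, 0, 0], [0, 0, 0], [0, 0, 0], [0, 0, 0], [0, 0, 0], [0, 0, 0]], "turn": [[0, 0, 0], [0, 0, 0], [0, 0, 0], [0, 0, 0], [0, 0, 0], [0, 0, 0]]}}

```text
time: 29.02
position: [0.4618, -0.2267, 0.1073]
tool_rot: [0.736, 0.678, -0.0, -0.0]
ft_force: [0.7, 1.0, 0.0]
grip_width: 0.0752
grip_force: 0.0
```

{"method": "play_rows", "body": {"gripper": [-1, -1, -1, -1, -1], "delta_pos": [[0, 0, -2], [0, 0, -5], [0, 0, -8], [0, 0, -10], [0, 0, -10]], "turn": [[0, 0, 0], [0, 0, 0], [0, 0, 0], [0, 0, 0], [0, 0, 0]]}}

```text
time: 29.65
position: [0.4628, -0.2273, 0.2087]
tool_rot: [0.735, 0.678, -0.0, 0.002]
ft_force: [-0.2, 0.1, 0.6]
grip_width: 0.087
grip_force: 0.0
```

{"method": "play_rows", "body": {"gripper": [-1, -1, -1, -1, -1, -1, -1, -1], "delta_pos": [[0, 0, -6], [5, 0, -8], [10, 0, -8], [16, 0, -8], [22, 0, -8], [28, 0, -8], [28, 0, -8], [28, 0, -8]], "turn": [[0, 0, 0], [0, 0, 0], [0, 0, 0], [0, 0, 0], [0, 0, 0], [0, 0, 0], [0, 0, 0], [0, 0, 0]]}}

```text
time: 30.65
position: [0.4845, 0.0524, 0.2862]
tool_rot: [0.735, 0.678, -0.001, -0.001]
ft_force: [0.6, -0.0, 0.1]
grip_width: 0.0871
grip_force: 0.0
```

Run:
```python
from meas import *
go((.4,.1,.3),tool(-6.4,83.6,90))
T=grab('top');S=grab('side')
b=np.array([.465,-.222])+.0012*d+.0005*n
k=np.array([.465,-.222])
print('expect knob top',proj(T,[*k,.144]).round(1),'side knob',proj(S,[*k,.122]).round(1))
for nm,c,box in(('top',T,(350,240,430,315)),('side',S,(330,120,412,200))):
    h=cv2.cvtColor(c['color'],cv2.COLOR_RGB2HSV); m=((h[...,0]<16)&(h[...,1]>150)&(h[...,2]>60)); q=np.zeros(m.shape,bool); x0,y0,x1,y1=box; q[y0:y1,x0:x1]=m[y0:y1,x0:x1]
    ys,xs=np.nonzero(q); print(nm,len(xs),xs.min(),xs.max(),ys.min(),ys.max(),xs.mean().round(1),ys.mean().round(1))
im=T['color'].max(2).astype(int)
for r in(254,270): print(im[r,346:402].tolist())
for c in(362,366,386): print(im[246:282,c].tolist())
for s,u in((1,1),(1,-1),(-1,-1),(-1,1)): print('exp block corner',proj(T,[*(b+.05*s*d+.028*u*n),.06]).round(1))
```

```text
t 30.65 q [-7. 15. 96. -0. 69. -2.] pos [0.4845 0.0524 0.2862] F [ 0.6 -0.   0.1] w 0.0871 0.0
delta cm [ 4.06 -8.8   0.54] turn [-0.003  0.001  0.031]
expect knob top [380.6 263.3] side knob [354.  165.1]
top 53 377 384 260 267 380.3 263.8
side 125 353 359 157 181 356.0 166.4
[94, 97, 98, 98, 93, 79, 51, 39, 37, 55, 57, 56, 62, 65, 67, 63, 59, 58, 59, 65, 64, 68, 68, 68, 65, 66, 67, 65, 62, 64, 65, 64, 62, 61, 63, 62, 63, 64, 62, 64, 61, 60, 61, 63, 59, 63, 55, 53, 43, 58, 66, 70, 65, 67, 68, 73]
[85, 79, 70, 69, 57, 39, 32, 45, 48, 51, 57, 65, 69, 69, 68, 67, 66, 71, 68, 67, 68, 66, 68, 65, 64, 63, 65, 65, 73, 83, 83, 81, 82, 82, 88, 89, 89, 91, 89, 89, 88, 93, 91, 91, 91, 89, 86, 69, 62, 64, 71, 70, 67, 70, 65, 65]
[95, 77, 59, 57, 66, 64, 66, 66, 59, 56, 61, 67, 66, 72, 70, 67, 65, 68, 70, 66, 66, 69, 66, 69, 66, 68, 64, 66, 71, 72, 68, 67, 69, 68, 68, 77]
[71, 71, 68, 69, 68, 63, 62, 64, 64, 65, 68, 67, 68, 69, 67, 68, 66, 66, 65, 68, 70, 65, 69, 64, 68, 68, 65, 67, 69, 67, 72, 63, 68, 67, 68, 70]
[68, 65, 64, 59, 46, 36, 54, 64, 61, 67, 60, 51, 58, 61, 63, 84, 100, 93, 89, 94, 100, 85, 69, 82, 88, 89, 92, 97, 72, 44, 42, 63, 69, 69, 71, 66]
exp block corner [394.2 253.3]
exp block corner [392.6 273.8]
exp block corner [356.1 270.5]
exp block corner [357.7 250. ]
```

The knob stands over the pocket centre to within about 2 mm in the top view, the block is seated, and the gripper is clear. Handing in.

```bash
python3 -c "
from rig import robot
print(robot.hand_in())"
```

```text
the job is handed in; nothing more can be done
None
```

I laid the specimen copper face down in the pocket, swung the probe over its middle with the knob released, and handed the job in at about 31 s of the 69 s allowed; the hand-in returned no verdict, so I don't know how it was judged.

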